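# Knock out the wedge and open the slip-casting mould

### The arm

A 6-joint arm with a two-finger parallel gripper is mounted at the origin on the work surface. World frame = base frame: x ahead of the robot, y to its left, z up, the work surface at z = 0. Lengths are in m, angles in degrees, forces in N, time in s.
With the tool pointing down it reaches from about 0.275 to 0.975 m from the base axis. Payload 8.4 kg.
Tool frame: the origin (TCP) lies at the very end of the fingers, on their centre line; the grasp point (between the pads) lies ctrl.grip_depth behind it (ctrl.grip_depth is the distance from the TCP to the grasp point, in m); z points along the fingers, y is the direction in which the jaws open and shut (so a half turn about z gives the same grasp; the last joint's range is limited). The gripper opens to 92 mm and grips with 3 to 60 N. Pads are 20 mm wide; open, the fingers measure 128 mm over their backs; the gripper's body (75 mm by 189 mm) begins 69 mm behind the grasp point.
Start: joints at [70.508, 20.225, 93.587, -0, 66.188, -0.138], TCP at [0.207, 0.59, 0.215] pointing down, gripper open.
Joint ranges: [-150.9, 150.9], [-52.94, 120.26], [3.33, 152.33], [-74.26, 254.26], [0, 154.13], [-172.89, 172.89]. Speed limits (degrees/s): [127.2, 127.2, 159.86, 180, 180, 180].

### API

Orientations are given as a 3x3 rotation matrix whose columns are the frame's x, y, z axes.
In Python, from plant import ctrl gives the robot as it stands.
- The arm moves only by the tool play_rows, never from a script. Its argument "deltas" is a list of rows, each an object of numbers: "tx", "ty", "tz": the shift along the tool's x, y, z each as a share of 400 mm, from -1 to 1; "spin": the turn about the tool's z as a share of 45 degrees, from -1 to 1. A call has 1 to 5 rows; each row is the pose to reach, as a shift and turn from the pose commanded when the call began, along the tool's axes at that moment; what a row does not reach only later rows make up. A row lasts 1/8 s, in which the tool goes at most 62.5 mm and 10.7 degrees, less where a joint would pass 70% of its speed; a pose out of reach is approached as far as the arm can. A call with a number of a shift or a turn outside -1 to 1 is refused whole. A call with a gripper value outside its range is refused whole. "gripper" is the gripper command: -1 is shut, 1 is fully open, values between are in proportion, set as the call begins (left out, the last holds). The fingers move at their own pace and stop on an object; "newtons" is the grip in N (left out, the last holds). Time passes only in rows, so rows that repeat a pose let the fingers close. It gives the time, the measured TCP pose, the force and the opening at its end, in the units of the state.
- ctrl.read_state(): the state, without advancing time (a new reading comes with each control period).
- ctrl.read_camera(name): name is "scene" or "top"; returns (picture, depth): 384x512x3 uint8, red, green, blue; 384x512 float32, m along the optical axis (not along the pixel's ray), 0 where there is no reading.
- ctrl.camera_params(name): a dict with "fx", "fy", "cx", "cy" (pixels), "k1" (the pictures are not rectified: a ray, as slopes to the right and down, at radius r is drawn at 1 + k1 r^2 times it, then the intrinsics apply), "world_from_camera" (4x4, takes a point from camera to world coordinates). Camera axes: x right, y up, looking along -z (the intrinsics and any distortion apply to the point x, -y, -z); pixel columns grow to the right and rows downward; lengths in m; the calibration is good to about 2 mm. A picture is of the moment at which its call begins. camera_params takes no time and is no camera call.
- ctrl.sign_off(): hands the job in, once; it reports no verdict.
The state is a dict: "t": time; "qpos": joint angles; "qvel": joint speeds; "tau": joint torques, N m; "tcp_pos": TCP position; "orientation": TCP orientation; "wrist_force": force on the tool from outside, world axes, zero at the start; "moment": the same for the moment, N m; "opening": finger opening in m.
Only numpy, scipy, OpenCV 4.12 (cv2) and the standard library are available. Lean on these libraries where they do the work, as an engineer would, in place of code of your own. Each camera call takes 0.05 s, during which the arm holds its last target.

### The job

The plaster mould is locked in its clamping frame by a jammed wooden wedge: open it. With the loose hardwood block, not with the fingers, knock the wedge back by its thin end until it is loose, then lift it out, lay it flat in the metal tray, and slide the mould half with the knob fully back. Leave the block lying flat on the bench, clear of the frame and the tray, and leave the teapots and everything else on the bench where they are.

Things in the scene. Friction and masses are not known exactly. Their poses are not given: they have to be found in the camera images.
- clamp: Wooden clamping frame, fixed. Origin on the bench; x runs along the frame from end stop to cheek, y across it along the wedge slot. Base 18 mm thick, x -140..130, y -62..62 mm. On it, from -x to +x: wooden end stop x -130..-102, fixed white plaster mould half x -102..-52 (both 98 mm above the bench), sliding half, wedge in its slot, fixed wooden cheek.
- cheek_end (a point): Point on the fixed wooden cheek: where its flat face towards the wedge (frame x = 69 mm) meets its end (frame y = -60 mm) on the side where the wedge's thin end sticks out, 45 mm above the bench. Axes as the frame. Cheek x 69..99, y -60..50 mm, top 78 mm above the bench, steel brackets behind it to x = 125. The slot's two ends are level with the cheek's.
- half (a joint): Slide (m) of the loose plaster mould half along the frame's +x: 0 closed on the fixed half, 0.024 fully back (open, at its stop). Rubs with about 4 N and stays where left; blocked while the wedge is in. Closed: plaster x -52..-2, y -50..50 mm, top 98 mm above the bench; its wooden backing board x -2..16, y -60..50, top 88; then tapered packing and a springy rubber strip (top 77) up to the wedge.
- half_knob (a point): Turned wooden knob, 26 mm diameter, 40 mm high, on top of the sliding half's backing board (88 to 128 mm above the bench). The point is on its axis 114 mm above the bench. Moves with the half; axes as the frame.
- wedge_center (a point): Jammed wedge of light wood, 0.14 to 0.24 kg: 160 mm long (its y), 55 mm high (z), tapering in plan from 24 mm thick at the thin end (-y) to 43 mm at the thick end (+y). The point is its centre: mid-length, mid-height, mid-thickness. Its +x face is flat, parallel to its y, 16.75 mm from the point, against the cheek; its -x face slopes, against the rubber. Stands on the base, 18 to 73 mm above the bench.
- wedge_thin (a point): Middle of the wedge's thin end face (24 mm wide, 55 mm high), where it is knocked towards the frame's +y. At the start it sticks 42 to 48 mm out of the slot. Breaking loose takes 10 to 20 N; after about 30 mm the wedge is loose. Knocked until level with the cheek's end, it is fully loose and does not need to go further. Axes as the wedge.
- wedge_thick (a point): Middle of the wedge's thick end face (43 mm wide, 55 mm high). At the start 2 to 8 mm out of the slot's other end, too little to grasp; with the thin end knocked level with the cheek it stands about 50 mm out of the slot, free on both sides and 18 mm above the bench. Axes as the wedge.
- block_center (a point): Loose block of light hardwood, 120 mm long (its x) by 45 mm wide (its y) by 60 mm high (its z), 0.18 to 0.29 kg, lying on the bench. The point is its centre.
- tray: Open aluminium tray fixed on the bench, outside 150 mm (its x) by 230 mm (its y), 35 mm high, walls and floor 5 mm thick, empty. Origin on the bench under its middle.
- teapot_a_center (a point): Unfired teapot, 128 mm body diameter, 160 mm high with its knob, spout along its +x to 110 mm, handle to 95 mm on -x. The point is on its axis, 58 mm up. Fragile, leave alone.
- teapot_b_center (a point): Unfired teapot, 116 mm body diameter, 170 mm high with its knob, spout along its +x to 105 mm, handle to 90 mm on -x. The point is on its axis, 63 mm up. Fragile, leave alone.
- jar_center (a point): Grey lidded jar, 58 mm diameter, 75 mm high; the point is its centre. Leave alone.
- tool_pot_center (a point): Clay pot of trimming tools, 72 mm diameter, pot 95 mm high, tools to 200 mm; the point is on its axis, 48 mm up. Leave alone.
- rolling_pin_center (a point): Wooden rolling pin lying down, 52 mm diameter, 324 mm long over its handles along its x; the point is its centre. Leave alone.
- hump_center (a point): Domed white plaster hump mould, 110 mm diameter, 47 mm high; the point is on its axis, 23 mm up. Leave alone.
- brush: Blue-handled brush, 200 mm long along its x, lying on the bench; origin under its middle. Leave alone.
There are look-alikes about, which are no part of the job. Leave any green look-alike of the part that bears block_center alone. What is shaped like the part that bears wedge_center but green is not meant.

How it is judged (in metres and radians):
On the way, in this order (a step that is already met when the one before it is completed fails the run):
1. the wedge is driven back along its slot, at least 20 mm, by the block (y of wedge_center in the frame of clamp above 0 m and contact force between block and wedge above 0.3 N).
2. the wedge is lifted clear of the frame (height (world z) of wedge_center above 0.105 m), for 0.1 s.
At the end, for the whole second after the job is handed in: The wedge lies level (7 degrees) in the tray, its centre within 60 mm (x) and 80 mm (y) of the tray's middle, under 45 mm high; the sliding half is back by over 18 of its 24 mm; the block lies on a long face on the bench, touching neither frame nor tray; wedge and block at rest (x of wedge_center in the frame of tray between -0.06 and 0.06 m and y of wedge_center in the frame of tray between -0.08 and 0.08 m and z of wedge_center in the frame of tray below 0.045 m and angle between wedge_center's own y axis and vertical between 1.45 and 1.69 rad and linear speed of each of wedge, block below 0.02 m/s and value of joint half above 0.018 m and height (world z) of block_center below 0.042 m and contact force between block and clamp below 0.1 N and contact force between block and tray below 0.1 N).
It fails at once if the wedge is pushed or pulled with the fingers before the block has knocked it back (contact force between the fingers and wedge above 1 N and y of wedge_center in the frame of clamp between -0.06 and -0.005 m and x of wedge_center in the frame of clamp above 0.03 m and height (world z) of wedge_center below 0.06 m).
It fails at once if a teapot or another bystander is moved by more than 20 mm (distance of any of teapot_a_center, teapot_b_center, jar_center, tool_pot_center, rolling_pin_center, hump_center, brush from where it was at the start of the episode above 0.02 m).
It fails at once if a teapot is tipped (angle between any of teapot_a_center, teapot_b_center's own z axis and vertical above 0.25 rad).
It also fails if it takes over 67 s, if anything falls off the work surface, if the arm or the gripper's body presses on something with over 40 N, if the wrist force passes 120 N, or if a joint passes its speed limit or range.

## Working session

There is one attempt and no reset: what is moved stays moved. The work goes in short steps, Python scripts to look and compute and a tool call to move; the robot and the scene stay as the last step left them, time stands still between calls to the robot, and variables do not carry over. Pictures are saved under pics/ and viewed, and the job is handed in when it is done.

Besides the shell and the picture viewer there is one more tool, called after "Call:" as name([rows], argument=value, ...), one row to a line, values as JSON. play_rows: Moves the arm, as the interface text tells. Shift numbers are shares of 400 mm and turn numbers shares of 45 degrees, none past 1 either way. Its arguments: {"type":"object","properties":{"deltas":{"type":"array"},"gripper":{"type":"number"},"newtons":{"type":"number"}},"required":["deltas"]}

```bash
ls; mkdir -p pics; cat > h.py <<'E'
import numpy as np, cv2
from plant import ctrl
def grab(n,tag):
    im,d=ctrl.read_camera(n); np.savez(f'pics/{tag}.npz',im=im,d=d); cv2.imwrite(f'pics/{tag}.png',im[:,:,::-1]); return im,d
def ray(n,u,v):
    p=ctrl.camera_params(n); 
    K=np.array([[p['fx'],0,p['cx']],[0,p['fy'],p['cy']],[0,0,1.]])
    xy=cv2.undistortPoints(np.array([[[u,v]]],float),K,np.array([p['k1'],0,0,0.]))[0,0]
    T=np.array(p['world_from_camera']); return T[:3,3],T[:3,:3]@np.array([xy[0],-xy[1],-1.])
def plane(n,u,v,z):
    o,r=ray(n,u,v); return o+r*(z-o[2])/r[2]
def dep(n,d,u,v):
    o,r=ray(n,u,v); return o+r*d[int(v),int(u)]
E
python3 - <<'E'
from h import *
for n in('scene','top'):
    grab(n,n+'0'); p=ctrl.camera_params(n); print(n,p)
print(ctrl.read_state(),ctrl.grip_depth)
E
```

```text
pics
scene {'fx': 457.25336824742675, 'fy': 457.25336824742675, 'cx': 248.5525465702971, 'cy': 188.13194598597232, 'k1': -0.18642850431086824, 'world_from_camera': array([[-0.47792956, -0.6922788 ,  0.54067864,  1.23713123],
       [ 0.87835848, -0.37079558,  0.30165713,  0.49438696],
       [-0.00834959,  0.61908053,  0.78528313,  1.21228907],
       [ 0.        ,  0.        ,  0.        ,  1.        ]])}
top {'fx': 392.1311497675185, 'fy': 392.1311497675185, 'cx': 255.1609919248396, 'cy': 195.0101963546858, 'k1': 0.03191158143342087, 'world_from_camera': array([[ 0.02001851,  0.99070349, -0.13455799,  0.30642253],
       [-0.9997562 ,  0.0210897 ,  0.00654003,  0.07134906],
       [ 0.00931702,  0.13439426,  0.99088414,  1.53965924],
       [ 0.        ,  0.        ,  0.        ,  1.        ]])}
{'t': 0.1, 'qpos': array([ 7.05059765e+01,  2.02578243e+01,  9.36216101e+01, -1.59250679e-03,
        6.61899410e+01, -1.37493293e-01]), 'qvel': array([-0.09999319,  0.00747324, -0.21750397,  0.01774537,  0.00465885,
       -0.03216425]), 'tau': array([ 4.29082065e-04, -5.94902623e+01, -3.34930229e+01,  7.00837467e-02,
        1.82495388e-02, -3.10134510e-05]), 'tcp_pos': array([0.20701984, 0.58926741, 0.21397028]), 'orientation': array([[-9.43478123e-01,  3.31434590e-01, -3.80093007e-04],
       [ 3.31434808e-01,  9.43477422e-01, -1.14990628e-03],
       [-2.25095478e-05, -1.21088747e-03, -9.99999267e-01]]), 'wrist_force': array([-0.35434491,  0.43506036, -0.2743196 ]), 'moment': array([-0.00093614,  0.04351237, -0.03822894]), 'opening': 0.0920832659936018} 0.0187
```

View pics/scene0.png

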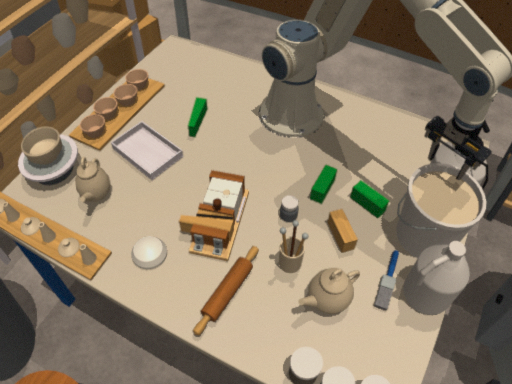

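View pics/top0.png

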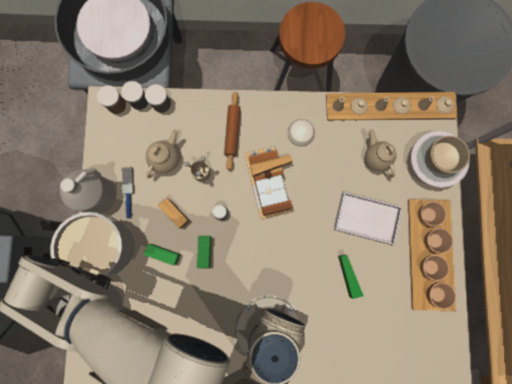

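The scene view shows the brown block at (342,229), which is (173,212) in top. The two green blocks at scene (323,183) and (369,198), and the green wedge at (198,117), are look-alikes. The frame is at scene (218,213), which is (270,183) in top. I'll confirm with enlarged crops.

```bash
python3 - <<'E'
from h import *
t=np.load('pics/top0.npz')['im'];s=np.load('pics/scene0.npz')['im']
a=cv2.resize(t[135:230,140:310],None,fx=4.6,fy=4.6,interpolation=cv2.INTER_CUBIC)
cv2.imwrite('pics/ct.png',a[:,:,::-1])
a=cv2.resize(s[160:265,170:370],None,fx=4,fy=4,interpolation=cv2.INTER_CUBIC)
cv2.imwrite('pics/cs.png',a[:,:,::-1])
E
```

```text
(no output)
```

View pics/ct.png

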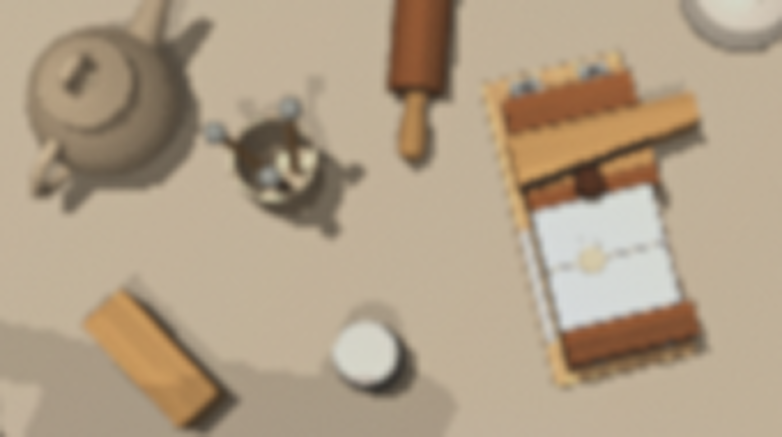

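View pics/cs.png

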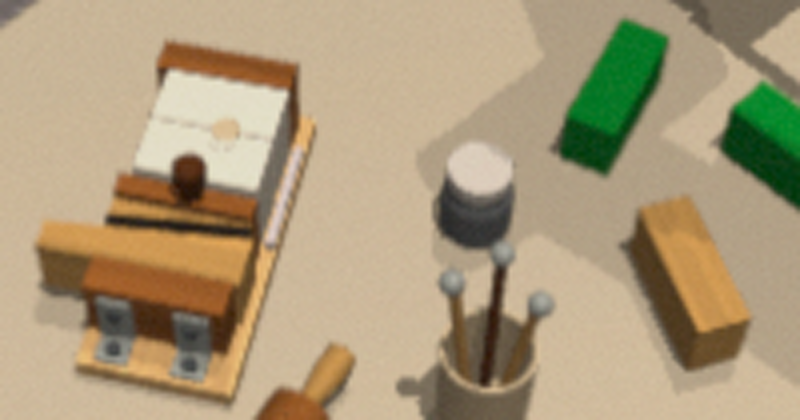

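The enlarged crops confirm it: the brown block (crop (153,355) in top) is the only wood-coloured one. The wedge is the light-wood bar across the frame, with its thin end sticking out to the image right (world −y). Next I'll measure using height slices and planes.

```bash
cat >> h.py <<'E'
def cloud(n,d):
    p=ctrl.camera_params(n); H,W=d.shape
    K=np.array([[p['fx'],0,p['cx']],[0,p['fy'],p['cy']],[0,0,1.]])
    u,v=np.meshgrid(np.arange(W),np.arange(H))
    xy=cv2.undistortPoints(np.stack([u,v],-1).reshape(-1,1,2).astype(float),K,np.array([p['k1'],0,0,0.])).reshape(H,W,2)
    T=np.array(p['world_from_camera'])
    R=np.stack([xy[...,0],-xy[...,1],-np.ones((H,W))],-1)@T[:3,:3].T
    P=T[:3,3]+R*d[...,None]; P[d==0]=np.nan
    return P,R,T[:3,3]
def rect(n,mask,P,z,box=None):
    # pixels of mask cast on plane z -> minAreaRect (mm)
    _,R,o=P
    Q=(o+R*((z-o[2])/R[...,2])[...,None])[mask][:,:2]*1000
    (c,s,a)=cv2.minAreaRect(Q.astype(np.float32)); return np.round(c,1),np.round(s,1),round(a,1)
E
python3 - <<'E'
from h import *
for n in('top','scene'):
    f=np.load(f'pics/{n}0.npz');im,d=f['im'],f['d'];C=cloud(n,d);P=C[0]
    bench=P[(abs(P[...,2])<.02)]; print(n,'bench z',np.median(bench[:,2]),bench[:,2].std())
    hsv=cv2.cvtColor(im,cv2.COLOR_RGB2HSV)
    print('hsv block', hsv[212,173] if n=='top' else hsv[229,342])
    bm=(hsv[...,1]>110)&(hsv[...,0]<25)
    cv2.imwrite(f'pics/m{n}.png',bm*255)
    k,l,st,c=cv2.connectedComponentsWithStats(bm.astype(np.uint8))
    for i in range(1,k):
        if st[i,4]>100:
            m=l==i; print(st[i],c[i].round(),np.nanmedian(P[m],0).round(3),np.nanpercentile(P[m][:,2],[5,95]).round(3))
E
```

```text
top bench z 0.0009506915660730808 0.005204089719743309
hsv block [ 16 135 192]
[ 279    2   67   67 3490] [311.  35.] [ 1.34  -0.196 -0.249] [-0.268 -0.241]
[225  93  15  77 715] [232. 131.] [0.762 0.158 0.048] [0.033 0.057]
[ 327   92  130   28 2365] [389. 106.] [ 0.881 -0.473  0.015] [0.007 0.021]
[ 476  139   36  245 7179] [496. 253.] [ 0.336 -1.174 -0.491] [-0.501 -0.481]
[246 149  46  33 871] [266. 164.] [0.629 0.023 0.076] [0.022 0.093]
[159 199  29  29 383] [173. 213.] [0.432 0.369 0.06 ] [0.052 0.066]
[261 201  31  16 280] [276. 209.] [ 0.455 -0.016  0.097] [0.018 0.103]
[ 409  200   47  111 2586] [426. 255.] [ 0.297 -0.582  0.016] [0.01  0.053]
scene bench z 0.000876104406206224 0.005165338369819604
hsv block [ 17 153 198]
[  0   0  50  35 906] [16. 11.] [ 0.237 -1.151  0.31 ] [0.296 0.315]
[    0     0   164   280 14765] [ 66. 100.] [ 0.089 -1.27  -0.091] [-0.493  0.017]
[229   0  84  20 860] [281.   6.] [-0.614 -0.326  0.065] [0.031 0.123]
[ 353    0   88   63 2570] [392.  28.] [-0.614  0.2    0.114] [0.034 0.23 ]
[ 464    0   48   54 1286] [496.  17.] [-0.614  0.62   0.331] [0.238 0.397]
[  69   70   95   80 2459] [117. 112.] [ 0.332 -0.59   0.019] [0.01  0.064]
[209 171  40  26 261] [230. 179.] [ 0.456 -0.008  0.097] [0.017 0.101]
[ 179  199   60   62 1998] [211. 228.] [0.636 0.03  0.073] [0.015 0.09 ]
[328 209  30  43 775] [342. 230.] [0.448 0.376 0.059] [0.014 0.064]
[ 193  246   65   89 1476] [226. 290.] [0.782 0.163 0.046] [0.029 0.054]
[ 15 370  64  14 605] [ 47. 378.] [ 1.236 -0.276 -0.249] [-0.255 -0.244][ WARN:0@0.813] global loadsave.cpp:1063 imwrite_ Unsupported depth image for selected encoder is fallbacked to CV_8U.
```

```bash
python3 - <<'E'
from h import *
for n in('top','scene'):
    f=np.load(f'pics/{n}0.npz');im,d=f['im'],f['d'];C=cloud(n,d);P=C[0]
    hsv=cv2.cvtColor(im,cv2.COLOR_RGB2HSV); h,s,v=[hsv[...,i].astype(int) for i in range(3)]
    X,Y,Z=P[...,0],P[...,1],P[...,2]
    reg=(X>.40)&(X<.74)&(Y>-.10)&(Y<.12)
    def big(m):
        m=cv2.morphologyEx(m.astype(np.uint8),cv2.MORPH_OPEN,np.ones((2,2)))
        k,l,st,c=cv2.connectedComponentsWithStats(m,connectivity=4); i=1+st[1:,4].argmax(); return l==i
    def show(name,m,z):
        print(n,name,m.sum(),'z',np.nanmedian(Z[m]).round(4),rect(n,m,C,z))
    wood=(s>100)&(h<25)
    show('block',big(wood&(X>.36)&(X<.5)&(Y>.3)&(Y<.44)&(Z>.046)),.06)
    show('plaster',big(reg&(s<60)&(Z>.085)&(Z<.112)),.098)
    show('stop',big(reg&wood&(X<.50)&(Z>.085)),.098)
    for nm,m,z in(('dark z60-95 far',reg&wood&(v<150)&(X>.6)&(Z>.066),.078),('light z>60',reg&wood&(v>=150)&(X>.56)&(Z>.06),.073)):
        show(nm,big(m),z)
    wh=(X>.5)
    for (u,vv) in ((265,170),(270,159),(265,153)) if n=='top' else ((208,222),(210,235)): print(hsv[vv,u],Z[vv,u].round(3))
    tr=(X>.40)&(X<.66)&(Y<-.14)&(Y>-.42)&(Z>.018)&(Z<.06)
    show('tray rim',big(tr|False),.035)
E
```

```text
top block 378 z 0.0603 (array([429.7, 367.1]), array([122.3,  44.7]), 45.1)
top plaster 707 z 0.0984 (array([517.6,  -1.8]), array([101. ,  99.7]), 15.0)
top stop 222 z 0.0977 (array([454.1, -23. ]), array([ 27.9, 107.8]), 15.3)
top dark z60-95 far 134 z 0.0778 (array([649.3,  27.9]), array([ 28.4, 106.5]), 15.0)
top light z>60 350 z 0.0737 (array([626.9,   1.8]), array([ 39.1, 159. ]), 19.9)
[ 15 131 132] 0.072
[ 14 147 153] 0.082
[ 13 146 157] 0.082
top tray rim 52 z 0.0227 (array([ 513. , -319.1]), array([19.5, 81.3]), 1.2)
scene block 554 z 0.0601 (array([441.5, 377.3]), array([126.7,  50.8]), 45.4)
scene plaster 781 z 0.0977 (array([523.8,   8.3]), array([103.2, 101.5]), 14.8)
scene stop 215 z 0.0976 (array([461.5, -14.6]), array([ 28.2, 110.3]), 17.8)
scene dark z60-95 far 30 z 0.0701 (array([671.3,  33.9]), array([ 7.3, 38.4]), 14.0)
scene light z>60 720 z 0.0747 (array([642.9,  13. ]), array([ 65.5, 161.1]), 21.8)
[ 17 153 208] 0.072
[ 13 185 132] 0.081
scene tray rim 236 z 0.0251 (array([ 496.2, -303.6]), array([108.1, 195.3]), 29.1)
```

Top and scene disagree by about 10 mm on the plaster. I'll check each against the gripper, whose pose is known.

```bash
cat >> h.py <<'E'
def proj(n,p):
    q=ctrl.camera_params(n); T=np.linalg.inv(np.array(q['world_from_camera'])); c=T[:3,:3]@np.asarray(p,float)+T[:3,3]
    x,y=c[0]/-c[2],-c[1]/-c[2]; k=1+q['k1']*(x*x+y*y)
    return np.array([q['fx']*x*k+q['cx'],q['fy']*y*k+q['cy']])
E
python3 - <<'E'
from h import *
st=ctrl.read_state();p=st['tcp_pos'];R=st['orientation']
s=np.load('pics/scene0.npz')['im'].copy()
S=5;u0,v0=400,90
a=cv2.resize(s[v0:v0+115,u0:u0+112],None,fx=S,fy=S,interpolation=cv2.INTER_CUBIC)
for off in (0,.05,-.05,.064,-.064):
  for z in (0,-.0877):
    q=proj('scene',p+R@[0,off,z]); print(off,z,q)
    cv2.circle(a,tuple(int(x) for x in ((q-[u0,v0]+.5)*S)),4,(255,0,255),-1)
cv2.imwrite('pics/tcp.png',a[:,:,::-1])
for q in ([0,0,0],[0,0,.1],[0.16,0,0]): print(proj('scene',q),proj('top',q))
E
```

```text
0 0 [444.44600129 168.03817703]
0 -0.0877 [453.93431687 147.94670067]
0.05 0 [458.18623348 177.64138566]
0.05 -0.0877 [468.47968943 157.77877877]
-0.05 0 [430.90933406 158.68049646]
-0.05 -0.0877 [439.60699916 138.39362917]
0.064 0 [462.06547824 180.37293064]
0.064 -0.0877 [472.58596542 160.58046041]
-0.064 0 [427.15943574 156.10540295]
-0.064 -0.0877 [435.63915674 135.7697316 ]
[291.442216   113.90494536] [268.64190774 330.74053683]
[293.06549989  94.13808369] [269.87553612 336.67675594]
[273.11319697 139.78130655] [269.25759186 287.19273475]
```

View pics/tcp.png

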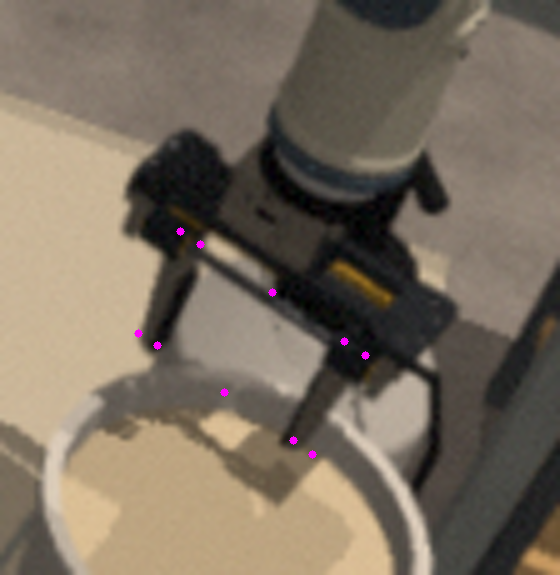

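```bash
python3 - <<'E'
from h import *
out=[]
for n,(u0,v0) in(('scene',(240,60)),('top',(215,270))):
    s=np.load(f'pics/{n}0.npz')['im']
    a=cv2.resize(s[v0:v0+100,u0:u0+100],None,fx=4,fy=4,interpolation=cv2.INTER_CUBIC)
    for t in np.arange(0,360,15):
        q=proj(n,[.095*np.cos(np.radians(t)),.095*np.sin(np.radians(t)),.0])
        cv2.circle(a,tuple(int(x) for x in ((q-[u0,v0]+.5)*4)),2,(255,0,255),-1)
    out.append(a)
cv2.imwrite('pics/base.png',np.hstack(out)[:,:,::-1])
E
```

```text
(no output)
```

View pics/base.png

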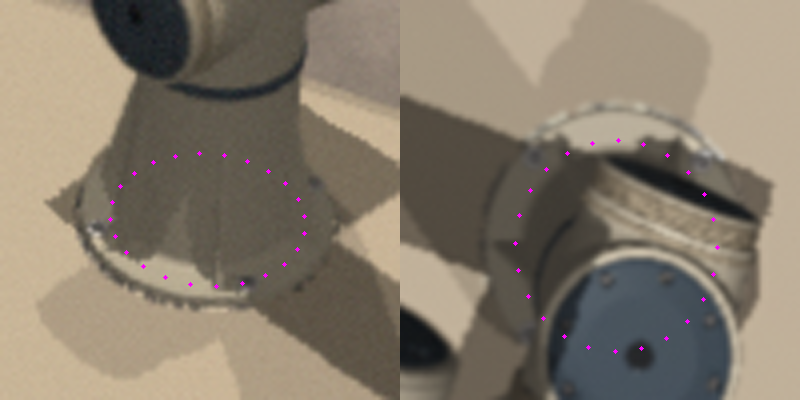

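Both cameras fit the base ring to within about a pixel. I'll compare more features across the two views.

```bash
python3 - <<'E'
from h import *
I={}
for n in('top','scene'):
    f=np.load(f'pics/{n}0.npz');im,d=f['im'],f['d'];C=cloud(n,d);P=C[0]
    hsv=cv2.cvtColor(im,cv2.COLOR_RGB2HSV); h,s,v=[hsv[...,i].astype(int) for i in range(3)]
    g=((h>45)&(h<80)&(s>150)).astype(np.uint8)
    k,l,st,c=cv2.connectedComponentsWithStats(g)
    for i in range(1,k):
        if st[i,4]>60:
            m=(l==i); 
            zz=np.nanpercentile(P[m][:,2],80)
            mt=m&(P[...,2]>zz-.012); print(n,'green',c[i].round(),zz.round(3),rect(n,mt,C,zz), np.nanmean(P[mt],0).round(4))
    for nm,(x,y) in dict(jar=(.44,.155),plaster=(.52,0)).items():
        z={'jar':.075,'plaster':.098}[nm]
        m=(abs(P[...,0]-x)<.07)&(abs(P[...,1]-y)<.07)&(abs(P[...,2]-z)<.012)&(s<60)
        print(n,nm,m.sum(),np.nanmean(P[m],0).round(4),rect(n,m,C,z))
E
```

```text
top green [163. 256.] 0.063 (array([273.9, 407.2]), array([111.7,  32.3]), 78.7) [0.2724 0.3997 0.0603]
top green [351. 279.] 0.058 (array([ 210.2, -291.9]), array([154. ,  37.2]), 22.0) [ 0.2016 -0.2999  0.0548]
top jar 150 [0.4396 0.194  0.0756] (array([440.3, 193.9]), array([48. , 47.4]), 46.5)
top plaster 707 [0.5198 0.0018 0.0983] (array([521.3,   1.9]), array([101.1,  99.7]), 15.0)
scene green [197. 115.] 0.057 (array([ 217.2, -290.1]), array([166.8,  39.4]), 22.2) [ 0.2119 -0.2971  0.0551]
scene green [323. 184.] 0.061 (array([298.1, 254.4]), array([ 45.7, 125. ]), 89.6) [0.2982 0.2533 0.0592]
scene green [369. 199.] 0.061 (array([284.9, 407.8]), array([117.6,  52. ]), 72.8) [0.2831 0.4094 0.0591]
scene jar 203 [0.4449 0.1964 0.0738] (array([446.9, 197.8]), array([58. , 46.7]), 26.0)
scene plaster 781 [0.5204 0.0035 0.0976] (array([521.9,   3.5]), array([103.5, 101.8]), 14.8)
```

The numbers changed on identical pixels, so `camera_params` may be jittering between calls.

```bash
python3 - <<'E'
from h import *
for n in('top','scene'):
    for k in range(4): print(ctrl.camera_params(n)['world_from_camera'][:3,3].round(5),ctrl.camera_params(n)['cx'])
    T=np.array([ctrl.camera_params(n)['world_from_camera'] for _ in range(200)])
    print(n,T.std(0).round(5)[:3].tolist(),T.mean(0)[:3,3])
E
for i in 1 2; do python3 -c "
from h import *
print(plane('top',265,170,.09),plane('scene',210,200,.09))
print(plane('top',265,170,.09),plane('scene',210,200,.09))
"; done
```

```text
[0.30642 0.07135 1.53966] 255.1609919248396
[0.30642 0.07135 1.53966] 255.1609919248396
[0.30642 0.07135 1.53966] 255.1609919248396
[0.30642 0.07135 1.53966] 255.1609919248396
top [[0.0, 0.0, 0.0, 0.0], [0.0, 0.0, 0.0, 0.0], [0.0, 0.0, 0.0, 0.0]] [0.30642253 0.07134906 1.53965924]
[1.23713 0.49439 1.21229] 248.5525465702971
[1.23713 0.49439 1.21229] 248.5525465702971
[1.23713 0.49439 1.21229] 248.5525465702971
[1.23713 0.49439 1.21229] 248.5525465702971
scene [[0.0, 0.0, 0.0, 0.0], [0.0, 0.0, 0.0, 0.0], [0.0, 0.0, 0.0, 0.0]] [1.23713123 0.49438696 1.21228907]
[0.59904382 0.02665778 0.09      ] [ 0.56105554 -0.01888907  0.09      ]
[0.59904382 0.02665778 0.09      ] [ 0.56105554 -0.01888907  0.09      ]
[0.59904382 0.02665778 0.09      ] [ 0.56105554 -0.01888907  0.09      ]
[0.59904382 0.02665778 0.09      ] [ 0.56105554 -0.01888907  0.09      ]
```

The calibration is stable. The shift came from my even-sized 2x2 opening kernel, and without it the views agree to 2 mm. Remeasuring.

```bash
cat > meas.py <<'E'
from h import *
import sys
def big(m):
    k,l,st,c=cv2.connectedComponentsWithStats(m.astype(np.uint8),connectivity=4); i=1+st[1:,4].argmax(); return l==i
def show(n,name,m,C,z):
    print(n,name,m.sum(),'z',np.nanmedian(C[0][...,2][m]).round(4),rect(n,m,C,z))
if __name__=='__main__':
  for n in('top','scene'):
    f=np.load(f'pics/{n}0.npz');im,d=f['im'],f['d'];C=cloud(n,d);P=C[0]
    hsv=cv2.cvtColor(im,cv2.COLOR_RGB2HSV); h,s,v=[hsv[...,i].astype(int) for i in range(3)]
    X,Y,Z=P[...,0],P[...,1],P[...,2]
    reg=(X>.40)&(X<.76)&(Y>-.10)&(Y<.12)
    wood=(s>100)&(h<25)
    show(n,'block',big(wood&(X>.36)&(X<.52)&(Y>.3)&(Y<.46)&(Z>.048)),C,.06)
    show(n,'plaster',big(reg&(s<60)&(Z>.085)&(Z<.112)),C,.098)
    show(n,'stop',big(reg&wood&(X<.50)&(Z>.085)),C,.098)
    show(n,'cheek',big(reg&wood&(s>160)&(v<170)&(X>.63)&(Z>.066)),C,.078)
    show(n,'wedge',big(reg&wood&(v>=150)&(X>.57)&(Z>.062)&(Z<.085)),C,.073)
    m=cv2.morphologyEx((reg&(Z>.012)&(Z<.12)).astype(np.uint8),cv2.MORPH_OPEN,np.ones((3,3)))
    # tray
    tm=(X>.38)&(X<.68)&(Y<-.14)&(Y>-.44)&(v>0)&(s<45)
    tm=big(cv2.morphologyEx(tm.astype(np.uint8),cv2.MORPH_OPEN,np.ones((3,3)))>0)
    show(n,'tray',tm,C,.035)
    dk=big(reg&(X>.58)&(X<.63)&(Z>.09)&(Z<.14)) ; show(n,'knob',dk,C,.128)
E
python3 meas.py
```

```text
top block 381 z 0.0604 (array([433.4, 371. ]), array([122.4,  44.7]), 45.1)
top plaster 711 z 0.0984 (array([521.3,   1.9]), array([101.1,  99.7]), 15.0)
top stop 224 z 0.0984 (array([457.7, -19.3]), array([ 27.9, 107.9]), 15.3)
top cheek 93 z 0.0778 (array([652.5,  33.5]), array([18.6, 95.6]), 14.1)
top wedge 351 z 0.0739 (array([630.7,   5.7]), array([ 39.2, 159. ]), 20.0)
top tray 1589 z 0.0057 (array([ 451.4, -342. ]), array([183.7, 150.6]), 86.0)
top knob 11 z 0.1284 (array([583. ,  18.9]), array([ 6.6, 18. ]), 28.1)
scene block 538 z 0.0603 (array([438.8, 372.6]), array([125.1,  50.6]), 45.4)
scene plaster 781 z 0.0977 (array([521.9,   3.5]), array([103.5, 101.8]), 14.8)
scene stop 217 z 0.0978 (array([460.5, -19.3]), array([ 32. , 110.5]), 19.0)
scene cheek 342 z 0.0778 (array([655.3,  33.4]), array([ 36.6, 112.7]), 16.2)
scene wedge 722 z 0.0746 (array([641.3,   8.4]), array([ 65.7, 161.4]), 21.8)
scene tray 1357 z 0.0073 (array([ 450.5, -332.3]), array([181.1, 161.3]), 77.1)
scene knob 50 z 0.1205 (array([591.1,  24.2]), array([34.3, 19.7]), 45.7)
```

The frame comes out consistent: yaw 15°, origin about (572,16) mm. The wedge measures (630,6) against a predicted (629,5.5). Next: the tray corners and rough bystander positions.

```bash
python3 - <<'E'
from h import *
t=np.load('pics/top0.npz')['im'];d=np.load('pics/top0.npz')['d']
for nm,u,v,z in(('toolpot',201,170,.09),('jar',220,212,.075),('teaA',162,155,.1),('hump',301,132,.04),('pin',232,131,.03),('pin_low',231,168,.03),('brush',128,192,.01),('teaB',380,155,.1)):
    print(nm,(plane('top',u,v,z)[:2]*1000).round())
P=cloud('top',d)[0]; Z=P[...,2]
m=((Z>.02)&(Z<.05)&(P[...,0]>.38)&(P[...,0]<.66)&(P[...,1]<-.18)&(P[...,1]>-.46)).astype(np.uint8)
Q=P[m>0][:,:2]*1000
# rim points: restrict to gray
print(len(Q),cv2.minAreaRect(Q.astype(np.float32)))
a=cv2.resize(t[180:260,320:415],None,fx=6,fy=6,interpolation=cv2.INTER_CUBIC)
b=cv2.resize(m[180:260,320:415]*255,None,fx=6,fy=6,interpolation=cv2.INTER_NEAREST)
cv2.imwrite('pics/tray.png',np.vstack([a[:,:,::-1],cv2.cvtColor(b,cv2.COLOR_GRAY2BGR)])[:, :][:960:2,::2] if 0 else a[:,:,::-1])
cv2.imwrite('pics/traym.png',b)
E
```

```text
toolpot [594. 267.]
jar [438. 192.]
teaA [646. 413.]
hump [ 765. -114.]
pin [766. 158.]
pin_low [616. 158.]
brush [515. 559.]
teaB [ 663. -404.]
211 ((493.3739013671875, -362.35906982421875), (170.5938720703125, 303.8019104003906), 57.91436004638672)
```

View pics/tray.png

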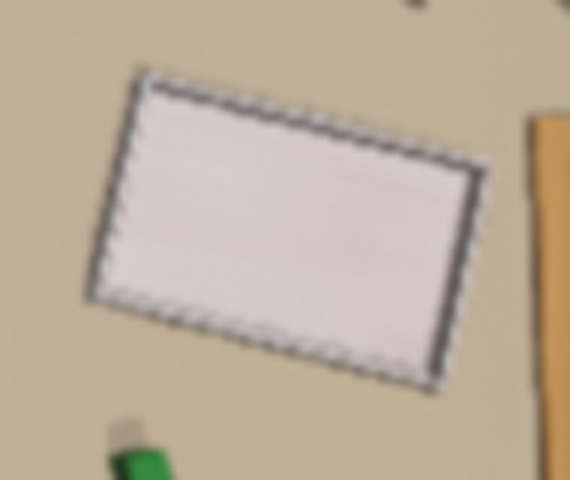

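```bash
python3 - <<'E'
from h import *
print(1)
E
```

```text
1
```

The crop shows the tray rim corners at about (143,75), (485,163), (437,388) and (90,298). Casting these on z=35 mm.

```bash
python3 - <<'E'
from h import *
c=[plane('top',320+x/6-.5,180+y/6-.5,.035)[:2]*1000 for x,y in((143,75),(485,163),(437,388),(90,298))]
c=np.array(c);print(c.round(),c.mean(0))
for i in range(4):
    e=c[(i+1)%4]-c[i];print(np.linalg.norm(e).round(),np.degrees(np.arctan2(e[1],e[0])).round(1))
# move plan for block
st=ctrl.read_state();p=st['tcp_pos'];R=st['orientation']
print('d to block, tool mm',(R.T@(np.array([.4345,.3715,.120])-p)*1000).round(1),'jaw',np.degrees(np.arctan2(R[1,1],R[0,1])))
E
```

```text
[[ 530. -280.]
 [ 477. -499.]
 [ 333. -464.]
 [ 385. -245.]] [ 431.40503945 -372.00174277]
225.0 -103.5
148.0 166.4
225.0 76.6
149.0 -13.7
d to block, tool mm [-286.8 -130.    94.1] jaw 70.64411280803654
```

Call:
play_rows([
  {"tx": -0.717,"ty": -0.325,"spin": 1},
  {"tx": -0.717,"ty": -0.325,"spin": 1},
  {"tx": -0.717,"ty": -0.325,"spin": 1},
  {"tx": -0.717,"ty": -0.325,"spin": 1},
  {"tx": -0.717,"ty": -0.325,"spin": 1},
], gripper=1)

```text
$.deltas[0]: bad value
```

Call:
play_rows([
  {"spin": 1},
  {"spin": 1},
  {"spin": 1},
  {"spin": 1},
  {"spin": 1},
])

```text
$.deltas[0]: bad value
```

Call:
play_rows([
  {"spin": 0.57},
  {"spin": 0.57},
  {"spin": 0.57},
  {"spin": 0.57},
])

```text
$.deltas[0]: bad value
```

```bash
cat >> h.py <<'E'
def go(x,y,z,jaw=None):
    st=ctrl.read_state();p=st['tcp_pos'];R=st['orientation']
    j=np.degrees(np.arctan2(R[1,1],R[0,1]))
    print('t',st['t'],'p',p.round(4),'jaw',j.round(2),'z',R[:,2].round(4),'F',st['wrist_force'].round(1),'open',round(st['opening'],4),'q6',st['qpos'][5].round(1))
    s=R.T@(np.array([x,y,z])-p)/.4
    print('share',s.round(4),'spin',None if jaw is None else round((j-jaw)/45,4))
E
python3 -c "
from h import *
go(.4345,.3715,.016,-45)"
```

```text
t 0.1 p [0.207  0.5893 0.214 ] jaw 70.64 z [-4.0e-04 -1.1e-03 -1.0e+00] F [-0.4  0.4 -0.3] open 0.0921 q6 -0.1
share [-0.717  -0.3246  0.4953] spin 2.5699
```

Call:
play_rows([
  {"tx": -0.717,"ty": -0.325,"tz": 0.0,"spin": 1.0},
  {"tx": -0.717,"ty": -0.325,"tz": 0.0,"spin": 1.0},
  {"tx": -0.717,"ty": -0.325,"tz": 0.0,"spin": 1.0},
  {"tx": -0.717,"ty": -0.325,"tz": 0.0,"spin": 1.0},
  {"tx": -0.717,"ty": -0.325,"tz": 0.0,"spin": 1.0},
], gripper=1)

```text
t: 0.72
tcp_pos: [0.434, 0.372, 0.2145]
orientation: [[-0.43, 0.903, -0.0], [0.903, 0.43, 0.0], [0.0, -0.0, -1.0]]
wrist_force: [0.1, 1.3, -0.1]
opening: 0.0918
```

Call:
play_rows([
  {"tx": 0,"ty": 0,"tz": 0,"spin": 1},
  {"tx": 0,"ty": 0,"tz": 0,"spin": 1},
  {"tx": 0,"ty": 0,"tz": 0,"spin": 1},
  {"tx": 0,"ty": 0,"tz": 0,"spin": 1},
  {"tx": 0,"ty": 0,"tz": 0,"spin": 1},
])

```text
t: 1.35
tcp_pos: [0.4328, 0.3734, 0.2143]
orientation: [[0.332, 0.943, -0.0], [0.943, -0.332, -0.0], [-0.001, -0.0, -1.0]]
wrist_force: [-0.3, 0.1, -0.2]
opening: 0.0919
```

Call:
play_rows([
  {"tx": 0,"ty": 0,"tz": 0,"spin": 0.57},
  {"tx": 0,"ty": 0,"tz": 0,"spin": 0.57},
  {"tx": 0,"ty": 0,"tz": 0,"spin": 0.57},
  {"tx": 0,"ty": 0,"tz": 0,"spin": 0.57},
])

```text
t: 1.85
tcp_pos: [0.4328, 0.3736, 0.2144]
orientation: [[0.705, 0.709, -0.0], [0.709, -0.705, -0.0], [-0.0, -0.0, -1.0]]
wrist_force: [-0.8, 0.2, 0.4]
opening: 0.0918
```

```bash
python3 -c "
from h import *
grab('scene','s1')
go(.4345,.3715,.016,-45)"
```

```text
t 1.9 p [0.4328 0.3736 0.2145] jaw -44.78 z [-2.e-04 -2.e-04 -1.e+00] F [-0.1  0.4 -0.9] open 0.0922 q6 85.4
share [-0.0006  0.0067  0.4962] spin 0.0049
```

View pics/s1.png

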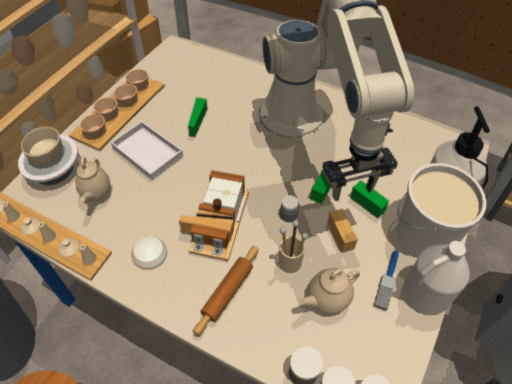

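The gripper is above the brown block at (342,229) with the jaw square to its long side. Descending and gripping.

Call:
play_rows([
  {"tx": 0,"ty": 0.007,"tz": 0.15,"spin": 0},
  {"tx": 0,"ty": 0.007,"tz": 0.3,"spin": 0},
  {"tx": 0,"ty": 0.007,"tz": 0.42,"spin": 0},
  {"tx": 0,"ty": 0.007,"tz": 0.49,"spin": 0},
  {"tx": 0,"ty": 0.007,"tz": 0.49,"spin": 0},
])

```text
t: 2.52
tcp_pos: [0.4335, 0.3705, 0.0166]
orientation: [[0.705, 0.709, -0.003], [0.709, -0.705, -0.003], [-0.004, -0.0, -1.0]]
wrist_force: [-0.4, -0.4, -0.3]
opening: 0.0919
```

Call:
play_rows([
  {"tx": 0,"ty": 0,"tz": 0,"spin": 0},
  {"tx": 0,"ty": 0,"tz": 0,"spin": 0},
  {"tx": 0,"ty": 0,"tz": 0,"spin": 0},
  {"tx": 0,"ty": 0,"tz": 0,"spin": 0},
  {"tx": 0,"ty": 0,"tz": 0,"spin": 0},
], gripper=-1, newtons=55)

```text
t: 3.15
tcp_pos: [0.4349, 0.3719, 0.019]
orientation: [[0.707, 0.707, 0.0], [0.707, -0.707, 0.001], [0.001, -0.0, -1.0]]
wrist_force: [-1.3, -0.7, 4.3]
opening: 0.0446
```

Call:
play_rows([
  {"tx": 0,"ty": 0,"tz": 0,"spin": 0},
  {"tx": 0,"ty": 0,"tz": -0.1,"spin": 0},
  {"tx": 0,"ty": 0,"tz": -0.25,"spin": 0},
  {"tx": 0,"ty": 0,"tz": -0.4,"spin": 0},
  {"tx": 0,"ty": 0,"tz": -0.5,"spin": 0},
])

```text
t: 3.78
tcp_pos: [0.4353, 0.3718, 0.2212]
orientation: [[0.707, 0.707, 0.002], [0.707, -0.707, 0.001], [0.002, 0.0, -1.0]]
wrist_force: [0.2, -0.0, -2.5]
opening: 0.0447
```

```bash
python3 -c "
from h import *
go(.43,-.1,.22,-45)
O=np.array([.5717,.016]);c,s=np.cos(np.radians(15.1)),np.sin(np.radians(15.1))
for a,b in((57,-185),(57,-120)): print(O+a/1000*np.array([c,s])+b/1000*np.array([-s,c]))"
```

```text
t 3.775 p [0.4353 0.3718 0.2212] jaw -45.0 z [ 0.0017  0.0011 -1.    ] F [ 0.2 -0.  -2.5] open 0.0447 q6 85.4
share [-0.8434  0.8247  0.0016] spin -0.0
[ 0.67492527 -0.14776368]
[ 0.65799248 -0.08500796]
```

Call:
play_rows([
  {"tx": -0.48,"ty": 0.48,"tz": 0,"spin": 0},
  {"tx": -0.48,"ty": 0.48,"tz": 0,"spin": 0},
  {"tx": -0.48,"ty": 0.48,"tz": 0,"spin": 0},
  {"tx": -0.48,"ty": 0.48,"tz": 0,"spin": 0},
  {"tx": -0.48,"ty": 0.48,"tz": 0,"spin": 0},
])

```text
t: 4.4
tcp_pos: [0.4339, 0.0971, 0.2182]
orientation: [[0.709, 0.705, -0.001], [0.705, -0.709, -0.001], [-0.001, 0.0, -1.0]]
wrist_force: [0.6, 0.6, -1.4]
opening: 0.0449
```

Call:
play_rows([
  {"tx": -0.4,"ty": 0.4,"tz": 0,"spin": -1},
  {"tx": -0.4,"ty": 0.4,"tz": 0,"spin": -1},
  {"tx": -0.4,"ty": 0.4,"tz": 0,"spin": -1},
  {"tx": -0.4,"ty": 0.4,"tz": 0,"spin": -1},
  {"tx": -0.4,"ty": 0.4,"tz": 0,"spin": -1},
])

```text
t: 5.03
tcp_pos: [0.4342, -0.1287, 0.2182]
orientation: [[-0.003, 1.0, -0.001], [1.0, 0.003, -0.001], [-0.001, -0.001, -1.0]]
wrist_force: [-0.7, 0.2, -2.5]
opening: 0.0449
```

```bash
python3 -c "
from h import *
go(.681,-.167,.22,15.1)"
```

```text
t 5.025 p [ 0.4342 -0.1287  0.2182] jaw 0.15 z [-7.e-04 -5.e-04 -1.e+00] F [-0.7  0.2 -2.5] open 0.0449 q6 -16.8
share [-0.0974  0.6167 -0.0048] spin -0.3322
```

Call:
play_rows([
  {"tx": -0.1,"ty": 0.605,"tz": 0,"spin": -0.33},
  {"tx": -0.1,"ty": 0.605,"tz": 0,"spin": -0.33},
  {"tx": -0.1,"ty": 0.605,"tz": 0,"spin": -0.33},
  {"tx": -0.1,"ty": 0.605,"tz": 0,"spin": -0.33},
  {"tx": -0.1,"ty": 0.605,"tz": 0,"spin": -0.33},
])

```text
t: 5.65
tcp_pos: [0.6794, -0.1666, 0.2164]
orientation: [[-0.257, 0.967, -0.001], [0.967, 0.257, 0.0], [0.0, -0.001, -1.0]]
wrist_force: [-0.2, -0.2, -3.2]
opening: 0.0447
```

```bash
cat >> h.py <<'E'
O=np.array([.5717,.016]);_c,_s=np.cos(np.radians(15.1)),np.sin(np.radians(15.1))
def f2w(a,b): return O+a/1000*np.array([_c,_s])+b/1000*np.array([-_s,_c])
def w2f(p): d=np.asarray(p)[:2]-O; return np.array([d@[_c,_s],d@[-_s,_c]])*1000
E
python3 -c "
from h import *
grab('top','t2');grab('scene','s2')
print(w2f(ctrl.read_state()['tcp_pos']))
go(*f2w(52,-205),.044,15.1)"
```

```text
[  53.27757233 -202.91084047]
t 5.75 p [ 0.676 -0.166  0.217] jaw 14.85 z [-2.9e-03  5.0e-04 -1.0e+00] F [ 0.1  0.7 -2.8] open 0.0449 q6 -28.8
share [-0.0058 -0.002   0.4325] spin -0.0055
```

View pics/t2.png

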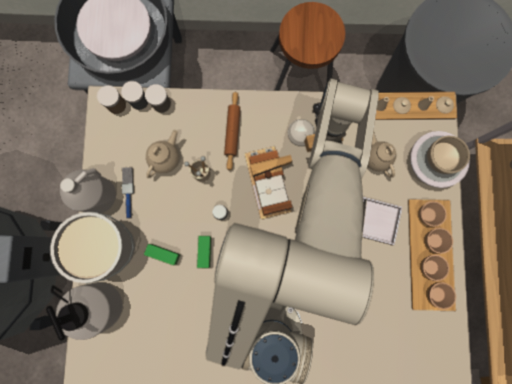

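View pics/s2.png

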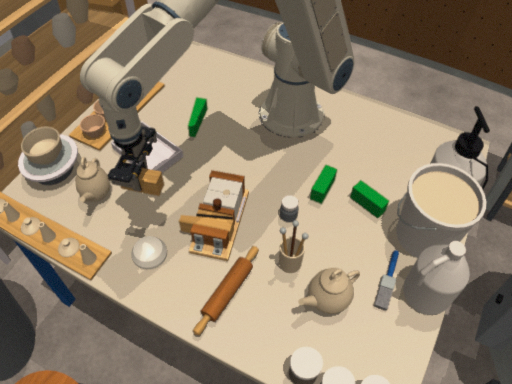

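The block is held at scene (150,183), in line with the wedge's thin end at (183,225), and the hump is clear. Lowering to about 25 mm block clearance.

Call:
play_rows([
  {"tx": -0.006,"ty": 0,"tz": 0.1,"spin": -0.006},
  {"tx": -0.006,"ty": 0,"tz": 0.22,"spin": -0.006},
  {"tx": -0.006,"ty": 0,"tz": 0.34,"spin": -0.006},
  {"tx": -0.006,"ty": 0,"tz": 0.41,"spin": -0.006},
  {"tx": -0.006,"ty": 0,"tz": 0.43,"spin": -0.006},
])

```text
t: 6.38
tcp_pos: [0.6748, -0.168, 0.045]
orientation: [[-0.261, 0.965, -0.004], [0.965, 0.261, 0.001], [0.002, -0.003, -1.0]]
wrist_force: [-0.0, -0.1, -1.5]
opening: 0.0451
```

```bash
python3 -c "
from h import *
grab('scene','s3')
print(w2f(ctrl.read_state()['tcp_pos']))
go(*f2w(52,-165),.044,15.1)
go(*f2w(52,-119),.044,15.1)
s=np.load('pics/s3.npz')['im'];a=cv2.resize(s[140:270,100:270],None,fx=4,fy=4,interpolation=cv2.INTER_CUBIC);cv2.imwrite('pics/s3c.png',a[:,:,::-1])"
```

```text
[  52.3059622  -204.89389468]
t 6.425 p [ 0.6756 -0.1682  0.0453] jaw 15.11 z [-2.6e-03  6.0e-04 -1.0e+00] F [ 0.2  1.1 -2.3] open 0.0448 q6 -29.2
share [ 0.0997 -0.0007  0.0035] spin 0.0003
t 6.425 p [ 0.6756 -0.1682  0.0453] jaw 15.11 z [-2.6e-03  6.0e-04 -1.0e+00] F [ 0.2  1.1 -2.3] open 0.0448 q6 -29.2
share [ 0.2147 -0.0007  0.0036] spin 0.0003
```

View pics/s3c.png

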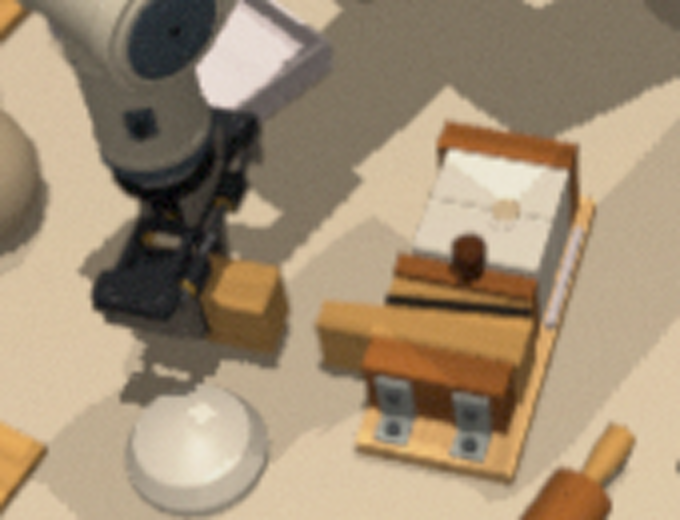

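The block (crop (243,300)) faces the wedge's thin end (crop (335,340)), aligned. Pushing in stages.

Call:
play_rows([
  {"tx": 0.05,"ty": 0,"tz": 0,"spin": 0},
  {"tx": 0.09,"ty": 0,"tz": 0,"spin": 0},
  {"tx": 0.11,"ty": 0,"tz": 0,"spin": 0},
  {"tx": 0.125,"ty": 0,"tz": 0,"spin": 0},
  {"tx": 0.14,"ty": 0,"tz": 0,"spin": 0},
])

```text
t: 7.05
tcp_pos: [0.6638, -0.1153, 0.0484]
orientation: [[-0.262, 0.965, 0.003], [0.965, 0.262, -0.003], [-0.004, 0.002, -1.0]]
wrist_force: [-0.1, -8.2, -0.6]
opening: 0.0447
```

Call:
play_rows([
  {"tx": 0.015,"ty": 0,"tz": 0,"spin": 0},
  {"tx": 0.03,"ty": 0,"tz": 0,"spin": 0},
  {"tx": 0.045,"ty": 0,"tz": 0,"spin": 0},
  {"tx": 0.06,"ty": 0,"tz": 0,"spin": 0},
  {"tx": 0.06,"ty": 0,"tz": 0,"spin": 0},
])

```text
t: 7.68
tcp_pos: [0.6562, -0.0904, 0.0464]
orientation: [[-0.261, 0.965, -0.001], [0.965, 0.261, 0.0], [0.001, -0.001, -1.0]]
wrist_force: [-0.3, 0.6, -0.8]
opening: 0.0447
```

```bash
python3 -c "
from h import *
grab('scene','s4')
print(w2f(ctrl.read_state()['tcp_pos']))
go(*f2w(52,-119),.044,15.1)
s=np.load('pics/s4.npz')['im'];a=cv2.resize(s[140:270,100:270],None,fx=4,fy=4,interpolation=cv2.INTER_CUBIC);cv2.imwrite('pics/s4c.png',a[:,:,::-1])"
```

```text
[  53.83336433 -125.09177126]
t 7.725 p [ 0.6563 -0.0907  0.0464] jaw 15.14 z [-7.e-04  3.e-04 -1.e+00] F [-1.2 -0.5 -1.8] open 0.0451 q6 -23.2
share [ 0.0152 -0.0046  0.0059] spin 0.0008
```

View pics/s4c.png

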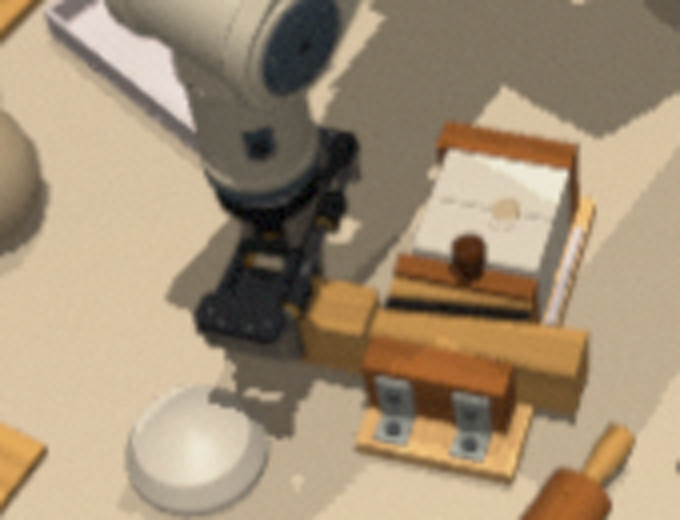

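The wedge has moved about 40 mm, the thin end is almost level with the cheek, and the thick end now sticks out at crop (555,365). Pushing a little further, then backing off.

Call:
play_rows([
  {"tx": 0.004,"ty": 0,"tz": 0,"spin": 0},
  {"tx": 0.008,"ty": 0,"tz": 0,"spin": 0},
  {"tx": 0.011,"ty": 0,"tz": 0,"spin": 0},
  {"tx": 0.011,"ty": 0,"tz": 0,"spin": 0},
])

```text
t: 8.22
tcp_pos: [0.6554, -0.0869, 0.0465]
orientation: [[-0.261, 0.965, -0.0], [0.965, 0.261, 0.0], [0.0, -0.0, -1.0]]
wrist_force: [0.2, 0.3, -1.5]
opening: 0.0444
```

```bash
python3 -c "
from h import *
print(w2f(ctrl.read_state()['tcp_pos']))
go(*f2w(40,-185),.044,15.1)"
```

```text
[  53.97695836 -121.17095719]
t 8.225 p [ 0.6554 -0.0869  0.0465] jaw 15.11 z [-2.e-04  1.e-04 -1.e+00] F [ 0.2  0.3 -1.5] open 0.0444 q6 -22.8
share [-0.1596 -0.035   0.0063] spin 0.0003
```

Call:
play_rows([
  {"tx": -0.08,"ty": 0,"tz": 0,"spin": 0},
  {"tx": -0.16,"ty": -0.04,"tz": 0,"spin": 0},
  {"tx": -0.16,"ty": -0.072,"tz": 0,"spin": 0},
  {"tx": -0.16,"ty": -0.072,"tz": 0.04,"spin": 0},
  {"tx": -0.16,"ty": -0.072,"tz": 0.055,"spin": 0},
])

```text
t: 8.85
tcp_pos: [0.6435, -0.1552, 0.023]
orientation: [[-0.261, 0.965, -0.002], [0.965, 0.261, 0.001], [0.001, -0.002, -1.0]]
wrist_force: [0.1, 0.4, -3.0]
opening: 0.0443
```

Call:
play_rows([
  {"tx": 0,"ty": 0,"tz": 0.006,"spin": 0},
  {"tx": 0,"ty": 0,"tz": 0.012,"spin": 0},
  {"tx": 0,"ty": 0,"tz": 0.012,"spin": 0},
])

```text
t: 9.22
tcp_pos: [0.6445, -0.1561, 0.0197]
orientation: [[-0.261, 0.965, 0.0], [0.965, 0.261, -0.0], [-0.0, 0.0, -1.0]]
wrist_force: [0.4, -0.2, -1.9]
opening: 0.0443
```

Releasing (partial opening), then rising.

Call:
play_rows([
  {"tx": 0,"ty": 0,"tz": 0,"spin": 0},
  {"tx": 0,"ty": 0,"tz": 0,"spin": 0},
  {"tx": 0,"ty": 0,"tz": 0,"spin": 0},
], gripper=0.35)

```text
t: 9.6
tcp_pos: [0.6446, -0.1564, 0.0201]
orientation: [[-0.261, 0.965, 0.001], [0.965, 0.261, -0.0], [-0.0, 0.001, -1.0]]
wrist_force: [-0.1, 0.7, -0.2]
opening: 0.0621
```

Call:
play_rows([
  {"tx": 0,"ty": 0,"tz": -0.08,"spin": 0},
  {"tx": 0,"ty": 0,"tz": -0.2,"spin": 0},
  {"tx": 0,"ty": 0,"tz": -0.35,"spin": 0},
  {"tx": 0,"ty": 0,"tz": -0.48,"spin": 0},
  {"tx": 0,"ty": 0,"tz": -0.48,"spin": 0},
])

```text
t: 10.22
tcp_pos: [0.6471, -0.157, 0.2172]
orientation: [[-0.261, 0.965, 0.009], [0.965, 0.261, -0.002], [-0.004, 0.008, -1.0]]
wrist_force: [-0.0, -0.1, -0.7]
opening: 0.0622
```

```bash
python3 -c "
from h import *
grab('scene','s5');print(w2f(ctrl.read_state()['tcp_pos']))
go(*f2w(54,70),.2,15.1+0)"
```

```text
[  26.28762472 -185.88298614]
t 10.275 p [ 0.6455 -0.1566  0.2142] jaw 15.11 z [ 0.0043 -0.0011 -1.    ] F [ 0.3 -0.1 -1.2] open 0.0619 q6 -28.9
share [0.6398 0.0693 0.0345] spin 0.0003
```

View pics/s5.png

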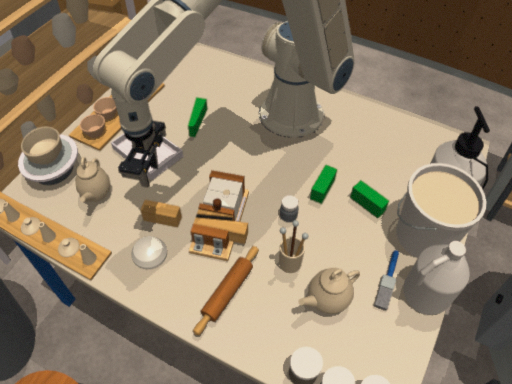

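The block is lying flat at scene (160,212). The wedge's thick end now sticks out on the +y side, at scene (243,230). Moving above it and looking with the top camera on the way.

Call:
play_rows([
  {"tx": 0.64,"ty": 0.065,"tz": 0,"spin": -0.075},
  {"tx": 0.64,"ty": 0.065,"tz": 0,"spin": -0.075},
  {"tx": 0.64,"ty": 0.065,"tz": 0,"spin": -0.075},
  {"tx": 0.64,"ty": 0.065,"tz": 0,"spin": -0.075},
  {"tx": 0.64,"ty": 0.065,"tz": 0,"spin": -0.075},
], gripper=0.57)

```text
t: 10.9
tcp_pos: [0.6009, 0.101, 0.21]
orientation: [[-0.321, 0.947, -0.003], [0.947, 0.321, 0.0], [0.001, -0.003, -1.0]]
wrist_force: [0.6, 0.4, -0.2]
opening: 0.0717
```

```bash
python3 - <<'E'
from h import *
from meas import big,show
n='scene';im,d=grab(n,'s6');C=cloud(n,d);P=C[0]
print(w2f(ctrl.read_state()['tcp_pos']))
hsv=cv2.cvtColor(im,cv2.COLOR_RGB2HSV); h,s,v=[hsv[...,i].astype(int) for i in range(3)]
X,Y,Z=P[...,0],P[...,1],P[...,2]
m=big((X>.55)&(X<.7)&(Y>-.08)&(Y<.14)&(s>100)&(h<25)&(v>150)&(Z>.064)&(Z<.083))
show(n,'wedge',m,C,.073)
F=np.array([w2f(p) for p in P[m]]); 
for y0 in range(-60,110,20):
    q=F[(F[:,1]>y0)&(F[:,1]<y0+20)]
    if len(q)>5: print(y0,len(q),np.percentile(q[:,0],[3,97]).round(1))
print('y ext',np.percentile(F[:,1],[0,1,99,100]).round(1))
go(*f2w(50,66),.03,18.5)
a=cv2.resize(im[150:280,160:330],None,fx=4,fy=4,interpolation=cv2.INTER_CUBIC);cv2.imwrite('pics/s6c.png',a[:,:,::-1])
E
```

```text
[50.44112976 73.29610783]
scene wedge 278 z 0.0749 (array([640.2,   8.2]), array([54.3, 73. ]), 15.4)
-60 95 [41.6 92.7]
-40 94 [39.1 93.3]
-20 68 [37.4 92.2]
0 17 [48.7 64. ]
y ext [-61.  -60.2   8.8  10.9]
t 10.95 p [0.6013 0.0999 0.2102] jaw 18.67 z [-2.6e-03 -1.0e-04 -1.0e+00] F [-1.2  0.3 -0. ] open 0.0723 q6 -9.4
share [-0.0185 -0.0011  0.4505] spin 0.0038
```

View pics/s6c.png

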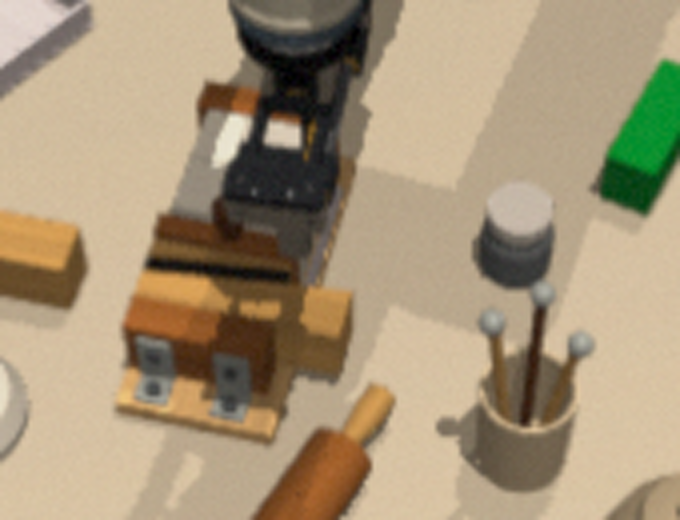

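The wedge's thin end is at frame y = −61 and its thick end stands free below the open fingers. Descending to grasp.

Call:
play_rows([
  {"tx": -0.017,"ty": 0,"tz": 0.1,"spin": 0},
  {"tx": -0.017,"ty": 0,"tz": 0.22,"spin": 0},
  {"tx": -0.017,"ty": 0,"tz": 0.33,"spin": 0},
  {"tx": -0.017,"ty": 0,"tz": 0.41,"spin": 0},
  {"tx": -0.017,"ty": 0,"tz": 0.45,"spin": 0},
])

```text
t: 11.58
tcp_pos: [0.6034, 0.0902, 0.0295]
orientation: [[-0.315, 0.949, -0.004], [0.949, 0.315, 0.0], [0.001, -0.003, -1.0]]
wrist_force: [-2.8, 6.3, 6.9]
opening: 0.072
```

```bash
python3 - <<'E'
from h import *
im,d=grab('scene','s7');print(w2f(ctrl.read_state()['tcp_pos']));go(0,0,0)
a=cv2.resize(im[150:280,160:330],None,fx=4,fy=4,interpolation=cv2.INTER_CUBIC);cv2.imwrite('pics/s7c.png',a[:,:,::-1])
E
```

```text
[49.64238495 63.51117042]
t 11.625 p [0.6031 0.0903 0.0283] jaw 18.38 z [-4.4e-03  2.0e-04 -1.0e+00] F [-0.2  3.8 -3.3] open 0.0718 q6 -10.1
share [ 0.2613 -1.5016  0.0773] spin None
```

View pics/s7c.png

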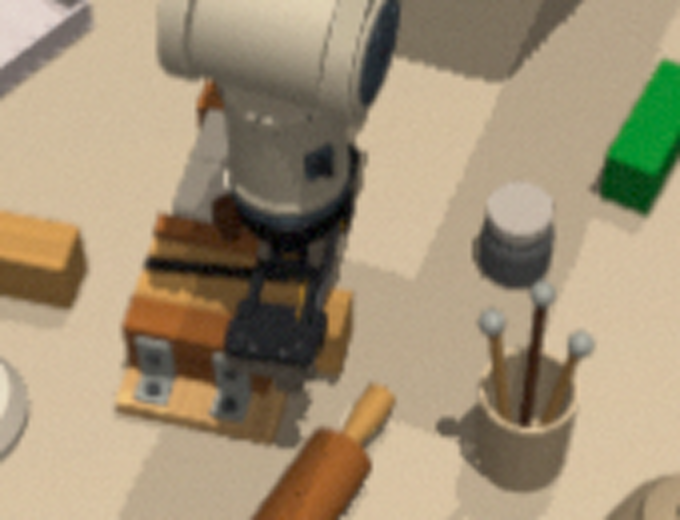

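There's a light touch of about 5 N in +y, so a finger is brushing the frame's end. Shifting 6 mm outward before closing.

Call:
play_rows([
  {"tx": 0.015,"ty": 0,"tz": -0.002,"spin": 0},
  {"tx": 0.015,"ty": 0,"tz": -0.002,"spin": 0},
])

```text
t: 11.88
tcp_pos: [0.6033, 0.0965, 0.033]
orientation: [[-0.317, 0.948, 0.001], [0.948, 0.317, -0.0], [-0.0, 0.001, -1.0]]
wrist_force: [-0.0, 0.4, 0.6]
opening: 0.0721
```

Call:
play_rows([
  {"tx": 0,"ty": 0,"tz": 0,"spin": 0},
  {"tx": 0,"ty": 0,"tz": 0,"spin": 0},
  {"tx": 0,"ty": 0,"tz": 0,"spin": 0},
  {"tx": 0,"ty": 0,"tz": 0,"spin": 0},
  {"tx": 0,"ty": 0,"tz": 0,"spin": 0},
], gripper=-1, newtons=50)

```text
t: 12.5
tcp_pos: [0.6001, 0.0964, 0.0324]
orientation: [[-0.317, 0.948, -0.005], [0.948, 0.317, -0.001], [0.001, -0.005, -1.0]]
wrist_force: [-10.1, -1.6, 8.1]
opening: 0.0401
```

```bash
python3 - <<'E'
from h import *
print(w2f(ctrl.read_state()['tcp_pos']));go(0,0,0)
E
```

```text
[48.39180615 70.17663455]
t 12.5 p [0.6001 0.0964 0.0324] jaw 18.5 z [-0.0053 -0.001  -1.    ] F [-10.1  -1.6   8.1] open 0.0401 q6 -9.5
share [ 0.2477 -1.4988  0.0893] spin None
```

Call:
play_rows([
  {"tx": 0,"ty": -0.006,"tz": -0.01,"spin": 0},
  {"tx": 0,"ty": -0.006,"tz": -0.03,"spin": 0},
  {"tx": 0,"ty": -0.006,"tz": -0.06,"spin": 0},
  {"tx": 0,"ty": -0.006,"tz": -0.09,"spin": 0},
  {"tx": 0,"ty": -0.006,"tz": -0.12,"spin": 0},
])

```text
t: 13.12
tcp_pos: [0.6002, 0.0961, 0.0813]
orientation: [[-0.317, 0.948, -0.001], [0.948, 0.317, -0.0], [0.0, -0.001, -1.0]]
wrist_force: [-2.7, -0.0, -4.9]
opening: 0.04
```

```bash
python3 - <<'E'
from h import *
im,d=grab('scene','s8');print(w2f(ctrl.read_state()['tcp_pos']));go(0,0,0)
a=cv2.resize(im[130:280,120:310],None,fx=4,fy=4,interpolation=cv2.INTER_CUBIC);cv2.imwrite('pics/s8c.png',a[:,:,::-1])
E
```

```text
[48.47978954 69.86072046]
t 13.175 p [0.6003 0.0961 0.0826] jaw 18.48 z [-6.e-04  0.e+00 -1.e+00] F [-6.4  0.5 -1.2] open 0.0401 q6 -9.5
share [ 0.2479 -1.4994  0.2074] spin None
```

View pics/s8c.png

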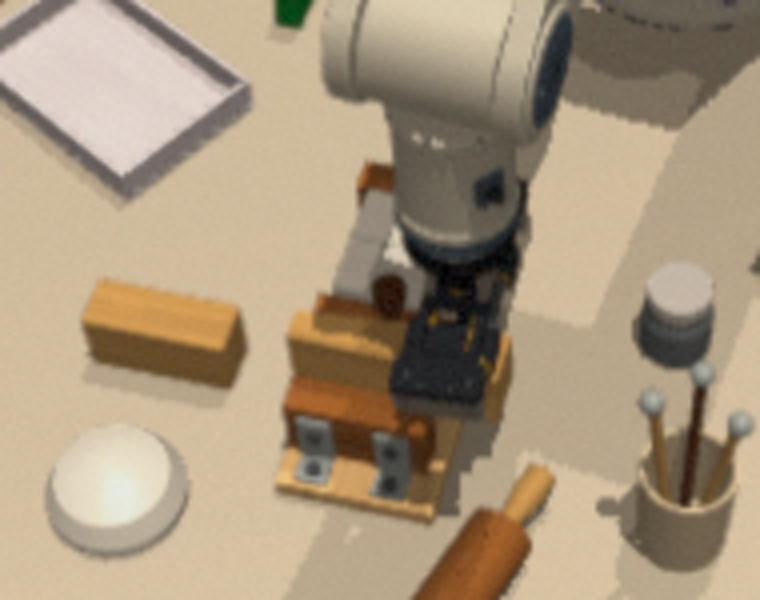

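The wedge is lifted level and free of the slot, crop (345,350). Raising to travel height, then to the tray.

Call:
play_rows([
  {"tx": 0,"ty": 0,"tz": -0.1,"spin": 0},
  {"tx": 0,"ty": 0,"tz": -0.22,"spin": 0},
  {"tx": 0,"ty": 0,"tz": -0.33,"spin": 0},
  {"tx": 0,"ty": 0,"tz": -0.35,"spin": 0},
  {"tx": 0,"ty": 0,"tz": -0.35,"spin": 0},
])

```text
t: 13.8
tcp_pos: [0.6011, 0.0961, 0.221]
orientation: [[-0.317, 0.948, 0.002], [0.948, 0.317, 0.0], [-0.0, 0.002, -1.0]]
wrist_force: [-1.4, -0.0, -2.5]
opening: 0.0397
```

```bash
python3 - <<'E'
from h import *
im,d=grab('scene','s9');go(.443,-.322,.22,-10.1)
a=cv2.resize(im[100:280,120:350],None,fx=3,fy=3,interpolation=cv2.INTER_CUBIC);cv2.imwrite('pics/s9c.png',a[:,:,::-1])
E
```

```text
t 13.85 p [0.6003 0.096  0.2198] jaw 18.49 z [-5.e-04 -1.e-04 -1.e+00] F [-0.3  1.  -2.7] open 0.0404 q6 -9.5
share [-8.664e-01 -7.043e-01 -3.000e-04] spin 0.6352
```

View pics/s9c.png

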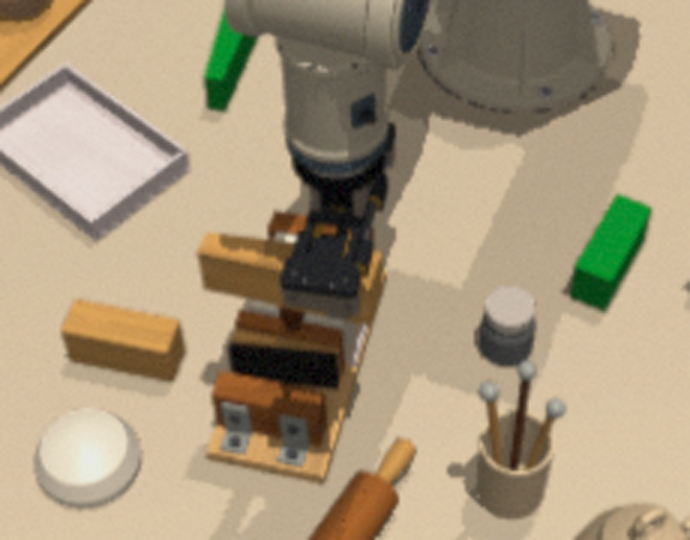

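The wedge is held level above the frame, crop (290,270). Moving to the tray.

Call:
play_rows([
  {"tx": -0.433,"ty": -0.352,"tz": 0,"spin": 0.2},
  {"tx": -0.433,"ty": -0.352,"tz": 0,"spin": 0.35},
  {"tx": -0.433,"ty": -0.352,"tz": 0,"spin": 0.5},
  {"tx": -0.433,"ty": -0.352,"tz": 0,"spin": 0.635},
  {"tx": -0.433,"ty": -0.352,"tz": 0,"spin": 0.635},
])

```text
t: 14.48
tcp_pos: [0.5203, -0.1146, 0.2188]
orientation: [[0.179, 0.984, -0.003], [0.984, -0.179, 0.0], [-0.0, -0.003, -1.0]]
wrist_force: [0.8, 0.6, -1.4]
opening: 0.0398
```

```bash
python3 - <<'E'
from h import *
go(.443,-.322,.22,-10.1)
E
```

```text
t 14.475 p [ 0.5203 -0.1146  0.2188] jaw -10.31 z [-2.9e-03  3.0e-04 -1.0e+00] F [ 0.8  0.6 -1.4] open 0.0398 q6 -2.3
share [-0.5447 -0.0974 -0.0025] spin -0.0046
```

Call:
play_rows([
  {"tx": -0.545,"ty": -0.097,"tz": 0,"spin": 0},
  {"tx": -0.545,"ty": -0.097,"tz": 0,"spin": 0},
  {"tx": -0.545,"ty": -0.097,"tz": 0,"spin": 0},
  {"tx": -0.545,"ty": -0.097,"tz": 0,"spin": 0},
  {"tx": -0.545,"ty": -0.097,"tz": 0,"spin": 0},
])

```text
t: 15.1
tcp_pos: [0.4451, -0.3216, 0.2192]
orientation: [[0.176, 0.984, -0.001], [0.984, -0.176, 0.001], [0.001, -0.002, -1.0]]
wrist_force: [-0.6, -0.3, -0.6]
opening: 0.0397
```

Call:
play_rows([
  {"tx": 0,"ty": 0,"tz": 0.1,"spin": 0},
  {"tx": 0,"ty": 0,"tz": 0.2,"spin": 0},
  {"tx": 0,"ty": 0,"tz": 0.3,"spin": 0},
  {"tx": 0,"ty": 0,"tz": 0.34,"spin": 0},
  {"tx": 0,"ty": 0,"tz": 0.34,"spin": 0},
])

```text
t: 15.72
tcp_pos: [0.4457, -0.3194, 0.0837]
orientation: [[0.174, 0.985, -0.002], [0.985, -0.174, 0.002], [0.001, -0.002, -1.0]]
wrist_force: [0.0, 0.3, -1.4]
opening: 0.0395
```

```bash
python3 - <<'E'
from h import *
im,d=grab('scene','s10');go(.443,-.322,.02,-10.1)
a=cv2.resize(im[80:240,60:240],None,fx=4,fy=3.7,interpolation=cv2.INTER_CUBIC);cv2.imwrite('pics/s10c.png',a[:,:,::-1])
E
```

```text
t 15.775 p [ 0.4463 -0.3202  0.0849] jaw -10.03 z [-1.e-04  2.e-04 -1.e+00] F [ 0.1 -0.4 -1.1] open 0.0397 q6 -25.8
share [-0.006  -0.0073  0.1622] spin 0.0017
```

View pics/s10c.png

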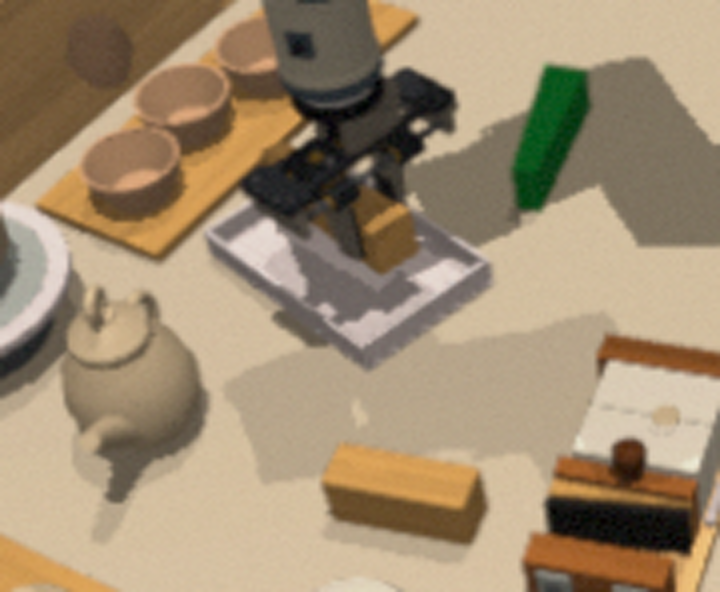

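The wedge is over the tray, crop (370,230), and aligned with its length. Lowering the last 65 mm.

Call:
play_rows([
  {"tx": -0.006,"ty": -0.006,"tz": 0.06,"spin": 0},
  {"tx": -0.006,"ty": -0.006,"tz": 0.11,"spin": 0},
  {"tx": -0.006,"ty": -0.006,"tz": 0.14,"spin": 0},
  {"tx": -0.006,"ty": -0.006,"tz": 0.155,"spin": 0},
  {"tx": -0.006,"ty": -0.006,"tz": 0.16,"spin": 0},
])

```text
t: 16.4
tcp_pos: [0.4434, -0.3229, 0.021]
orientation: [[0.175, 0.985, 0.001], [0.985, -0.175, -0.0], [-0.0, 0.001, -1.0]]
wrist_force: [-0.5, 0.7, -1.7]
opening: 0.0399
```

Call:
play_rows([
  {"tx": 0,"ty": 0,"tz": 0.002,"spin": 0},
  {"tx": 0,"ty": 0,"tz": 0.002,"spin": 0},
])

```text
t: 16.65
tcp_pos: [0.4431, -0.3228, 0.0202]
orientation: [[0.175, 0.985, 0.0], [0.985, -0.175, -0.0], [-0.0, 0.001, -1.0]]
wrist_force: [0.3, -0.5, -1.5]
opening: 0.0398
```

Call:
play_rows([
  {"tx": 0,"ty": 0,"tz": 0.002,"spin": 0},
  {"tx": 0,"ty": 0,"tz": 0.004,"spin": 0},
  {"tx": 0,"ty": 0,"tz": 0.004,"spin": 0},
])

```text
t: 17.02
tcp_pos: [0.4432, -0.3228, 0.0195]
orientation: [[0.175, 0.985, 0.0], [0.985, -0.175, -0.0], [-0.0, 0.001, -1.0]]
wrist_force: [-2.4, 1.5, 13.9]
opening: 0.04
```

Call:
play_rows([
  {"tx": 0,"ty": 0,"tz": 0,"spin": 0},
  {"tx": 0,"ty": 0,"tz": 0,"spin": 0},
  {"tx": 0,"ty": 0,"tz": 0,"spin": 0},
  {"tx": 0,"ty": 0,"tz": 0,"spin": 0},
], gripper=0.4)

```text
t: 17.52
tcp_pos: [0.4429, -0.3226, 0.0181]
orientation: [[0.175, 0.985, -0.0], [0.985, -0.175, 0.0], [0.0, -0.0, -1.0]]
wrist_force: [0.3, -0.1, -0.5]
opening: 0.0644
```

Call:
play_rows([
  {"tx": 0,"ty": 0,"tz": -0.05,"spin": 0},
  {"tx": 0,"ty": 0,"tz": -0.15,"spin": 0},
  {"tx": 0,"ty": 0,"tz": -0.28,"spin": 0},
  {"tx": 0,"ty": 0,"tz": -0.42,"spin": 0},
  {"tx": 0,"ty": 0,"tz": -0.5,"spin": 0},
])

```text
t: 18.15
tcp_pos: [0.4436, -0.3231, 0.2212]
orientation: [[0.175, 0.985, 0.003], [0.985, -0.175, -0.002], [-0.001, 0.003, -1.0]]
wrist_force: [0.3, -0.4, -0.3]
opening: 0.0645
```

```bash
python3 - <<'E'
from h import *
im,d=grab('scene','s11');print(f2w(7,-5));go(*f2w(7,-5),.21,15.1)
a=cv2.resize(im[80:240,60:240],None,fx=4,fy=3.7,interpolation=cv2.INTER_CUBIC);cv2.imwrite('pics/s11c.png',a[:,:,::-1])
E
```

```text
[0.57976083 0.01299617]
t 18.2 p [ 0.4449 -0.3241  0.2245] jaw -10.09 z [ 0.006  -0.0044 -1.    ] F [ 1.6 -0.7  2. ] open 0.0642 q6 -26.1
share [0.8889 0.184  0.0345] spin -0.5597
```

View pics/s11c.png

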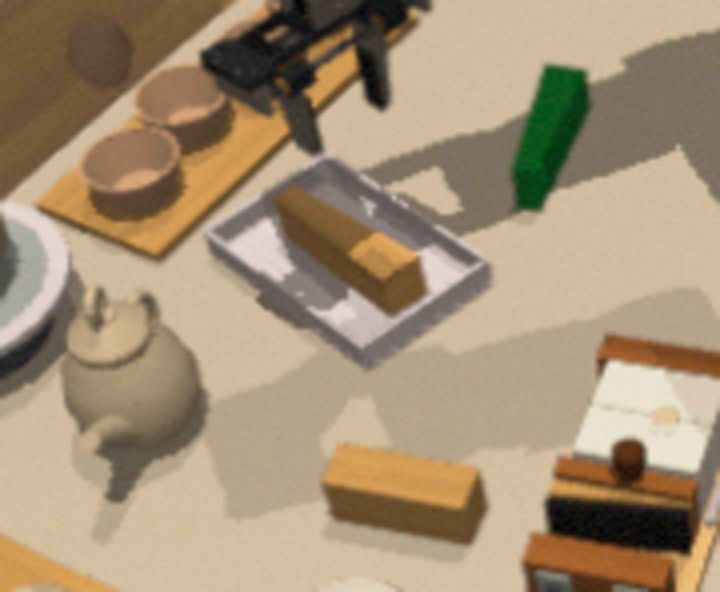

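The wedge sits level in the tray, crop (350,250), and the block is clear at (405,490). Locating the knob, whose top is at about crop (628,450).

```bash
python3 - <<'E'
from h import *
f=np.load('pics/s11.npz');im,d=f['im'],f['d']
hsv=cv2.cvtColor(im,cv2.COLOR_RGB2HSV)
P=cloud('scene',d)[0]
m=(P[...,2]>.115)&(P[...,2]<.14)&(abs(P[...,0]-.58)<.04)&(abs(P[...,1]-.013)<.05)
print(m.sum(),np.median(P[m],0), w2f(np.median(P[m],0)),np.argwhere(m).mean(0), np.percentile([w2f(p) for p in P[m]],[5,95],axis=0))
g=np.load('pics/top0.npz');P=cloud('top',g['d'])[0]
m=(P[...,2]>.112)&(P[...,2]<.145)&(abs(P[...,0]-.58)<.04)&(abs(P[...,1]-.013)<.05)
print(m.sum(),w2f(np.median(P[m],0)),np.percentile([w2f(p) for p in P[m]],[5,95],axis=0))
E
```

```text
59 [0.58175635 0.01874765 0.12590668] [10.42490949  0.0330537 ] [202.44067797 216.45762712] [[-1.10455388 -9.37321904]
 [17.83076342  9.73401016]]
42 [ 3.05991297 -0.31292298] [[ -7.21029761 -10.43062575]
 [ 12.98669699   9.66608651]]
```

Call:
play_rows([
  {"tx": 0.45,"ty": 0.09,"tz": 0,"spin": -0.56},
  {"tx": 0.45,"ty": 0.09,"tz": 0,"spin": -0.56},
  {"tx": 0.45,"ty": 0.09,"tz": 0,"spin": -0.56},
  {"tx": 0.45,"ty": 0.09,"tz": 0,"spin": -0.56},
])

```text
t: 18.7
tcp_pos: [0.5108, -0.1484, 0.2179]
orientation: [[-0.266, 0.964, -0.0], [0.964, 0.266, 0.001], [0.001, 0.0, -1.0]]
wrist_force: [-0.0, -1.2, 0.2]
opening: 0.0646
```

```bash
python3 - <<'E'
from h import *
go(*f2w(7,0),.21,15.1)
E
```

```text
t 18.7 p [ 0.5108 -0.1484  0.2179] jaw 15.4 z [-0.e+00  7.e-04 -1.e+00] F [-0.  -1.2  0.2] open 0.0646 q6 -31.8
share [0.3558 0.2736 0.0201] spin 0.0068
```

Call:
play_rows([
  {"tx": 0.356,"ty": 0.273,"tz": 0,"spin": 0.007},
  {"tx": 0.356,"ty": 0.273,"tz": 0,"spin": 0.007},
  {"tx": 0.356,"ty": 0.273,"tz": 0,"spin": 0.007},
  {"tx": 0.356,"ty": 0.273,"tz": 0,"spin": 0.007},
  {"tx": 0.356,"ty": 0.273,"tz": 0,"spin": 0.007},
])

```text
t: 19.32
tcp_pos: [0.5776, 0.0131, 0.2177]
orientation: [[-0.255, 0.967, -0.001], [0.967, 0.255, -0.001], [-0.0, -0.001, -1.0]]
wrist_force: [0.7, -0.1, -0.6]
opening: 0.0643
```

```bash
python3 - <<'E'
from h import *
im,d=grab('scene','s12');go(*f2w(7,0),.108,15.1)
a=cv2.resize(im[110:260,130:320],None,fx=4,fy=4,interpolation=cv2.INTER_CUBIC);cv2.imwrite('pics/s12c.png',a[:,:,::-1])
E
```

```text
t 19.375 p [0.5775 0.0127 0.2179] jaw 14.73 z [-9.e-04 -6.e-04 -1.e+00] F [-0.1 -0.2 -0.8] open 0.0643 q6 -13.6
share [0.0119 0.0058 0.2746] spin -0.0081
```

View pics/s12c.png

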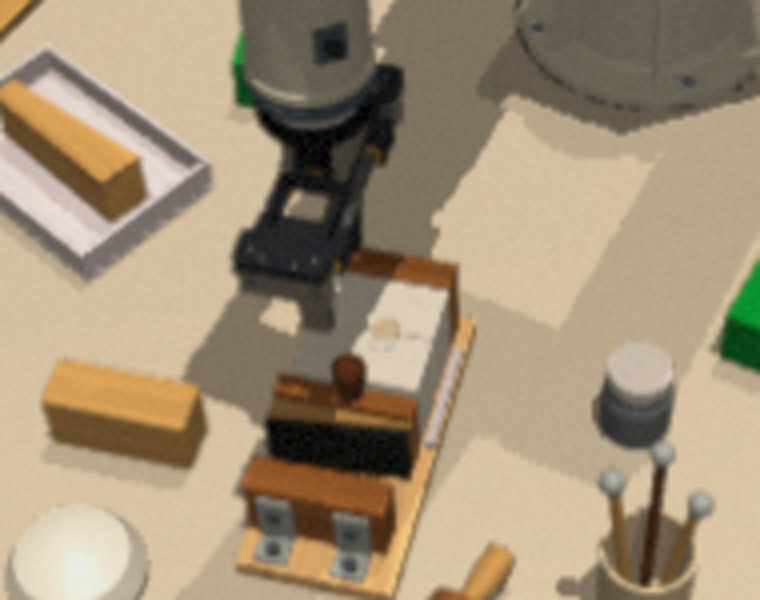

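The gripper is above the knob, crop (348,375), and the slot is empty. Descending and gripping the knob.

Call:
play_rows([
  {"tx": 0.012,"ty": 0.006,"tz": 0.08,"spin": 0},
  {"tx": 0.012,"ty": 0.006,"tz": 0.16,"spin": 0},
  {"tx": 0.012,"ty": 0.006,"tz": 0.22,"spin": 0},
  {"tx": 0.012,"ty": 0.006,"tz": 0.255,"spin": 0},
  {"tx": 0.012,"ty": 0.006,"tz": 0.27,"spin": 0},
])

```text
t: 20.0
tcp_pos: [0.5789, 0.0185, 0.1098]
orientation: [[-0.254, 0.967, -0.001], [0.967, 0.254, -0.0], [0.0, -0.001, -1.0]]
wrist_force: [0.5, 0.4, -0.7]
opening: 0.0641
```

Call:
play_rows([
  {"tx": 0,"ty": 0,"tz": 0,"spin": 0},
  {"tx": 0,"ty": 0,"tz": 0,"spin": 0},
  {"tx": 0,"ty": 0,"tz": 0,"spin": 0},
  {"tx": 0,"ty": 0,"tz": 0,"spin": 0},
  {"tx": 0,"ty": 0,"tz": 0,"spin": 0},
], gripper=-1, newtons=25)

```text
t: 20.62
tcp_pos: [0.5787, 0.0195, 0.1104]
orientation: [[-0.256, 0.967, -0.001], [0.967, 0.256, -0.0], [0.0, -0.001, -1.0]]
wrist_force: [-4.3, -1.6, 6.0]
opening: 0.025
```

```bash
python3 - <<'E'
from h import *
print(w2f(ctrl.read_state()['tcp_pos']));go(*f2w(30,0),.108,15.1)
E
```

```text
[7.64671819 1.51077387]
t 20.625 p [0.5787 0.0195 0.1104] jaw 14.81 z [-1.e-03 -2.e-04 -1.e+00] F [-4.3 -1.6  6. ] open 0.025 q6 -13.0
share [-0.0035  0.0559  0.006 ] spin -0.0064
```

Gripped (25 mm opening). Pulling +x by about 23.5 mm.

Call:
play_rows([
  {"tx": 0,"ty": 0.014,"tz": 0,"spin": 0},
  {"tx": 0,"ty": 0.028,"tz": 0,"spin": 0},
  {"tx": 0,"ty": 0.042,"tz": 0,"spin": 0},
  {"tx": 0,"ty": 0.054,"tz": 0,"spin": 0},
  {"tx": 0,"ty": 0.058,"tz": 0,"spin": 0},
])

```text
t: 21.25
tcp_pos: [0.5994, 0.025, 0.1104]
orientation: [[-0.256, 0.967, -0.005], [0.967, 0.256, -0.001], [0.0, -0.005, -1.0]]
wrist_force: [-15.2, -4.1, 15.7]
opening: 0.0254
```

```bash
python3 - <<'E'
from h import *
print(w2f(ctrl.read_state()['tcp_pos']));go(*f2w(32,0),.108,15.1)
E
```

```text
[29.09189953  1.4972068 ]
t 21.25 p [0.5994 0.025  0.1104] jaw 14.82 z [-5.1e-03 -9.0e-04 -1.0e+00] F [-15.2  -4.1  15.7] open 0.0254 q6 -12.5
share [-0.0037  0.0073  0.0059] spin -0.0062
```

Call:
play_rows([
  {"tx": 0,"ty": 0.006,"tz": 0,"spin": 0},
  {"tx": 0,"ty": 0.006,"tz": 0,"spin": 0},
])

```text
t: 21.5
tcp_pos: [0.5994, 0.025, 0.1103]
orientation: [[-0.256, 0.967, -0.009], [0.967, 0.256, -0.002], [0.001, -0.01, -1.0]]
wrist_force: [-19.8, -5.7, 19.0]
opening: 0.0253
```

```bash
python3 - <<'E'
from h import *
print(w2f(ctrl.read_state()['tcp_pos']));go(*f2w(32,0),.108,15.1)
E
```

```text
[29.09020584  1.51452429]
t 21.5 p [0.5994 0.025  0.1103] jaw 14.83 z [-0.0094 -0.0018 -1.    ] F [-19.8  -5.7  19. ] open 0.0253 q6 -12.5
share [-0.0038  0.0073  0.0056] spin -0.0061
```

It isn't moving further and the force is rising, so this is the stop. Relaxing, releasing and lifting away.

Call:
play_rows([
  {"tx": 0,"ty": -0.008,"tz": 0,"spin": 0},
  {"tx": 0,"ty": -0.008,"tz": 0,"spin": 0},
])

```text
t: 21.75
tcp_pos: [0.5994, 0.025, 0.1104]
orientation: [[-0.256, 0.967, -0.003], [0.967, 0.256, -0.0], [0.0, -0.003, -1.0]]
wrist_force: [-8.3, -2.0, 8.9]
opening: 0.0253
```

Call:
play_rows([
  {"tx": 0,"ty": 0,"tz": 0,"spin": 0},
  {"tx": 0,"ty": 0,"tz": 0,"spin": 0},
  {"tx": 0,"ty": 0,"tz": 0,"spin": 0},
], gripper=0.3)

```text
t: 22.12
tcp_pos: [0.6013, 0.0253, 0.1101]
orientation: [[-0.256, 0.967, 0.001], [0.967, 0.256, 0.0], [-0.0, 0.001, -1.0]]
wrist_force: [0.2, 0.2, -0.3]
opening: 0.0533
```

Call:
play_rows([
  {"tx": 0,"ty": 0,"tz": -0.08,"spin": 0},
  {"tx": 0,"ty": 0,"tz": -0.2,"spin": 0},
  {"tx": 0,"ty": 0,"tz": -0.35,"spin": 0},
  {"tx": 0,"ty": -0.15,"tz": -0.4,"spin": 0},
  {"tx": 0,"ty": -0.3,"tz": -0.4,"spin": 0},
])

```text
t: 22.75
tcp_pos: [0.4851, -0.0056, 0.272]
orientation: [[-0.256, 0.967, 0.004], [0.967, 0.256, -0.0], [-0.001, 0.004, -1.0]]
wrist_force: [-0.3, -0.7, 0.3]
opening: 0.0595
```

Call:
play_rows([
  {"tx": 0,"ty": -0.2,"tz": 0,"spin": 0},
  {"tx": 0,"ty": -0.25,"tz": 0,"spin": 0},
  {"tx": 0,"ty": -0.25,"tz": 0,"spin": 0},
  {"tx": 0,"ty": -0.25,"tz": 0,"spin": 0},
])

```text
t: 23.25
tcp_pos: [0.3893, -0.0309, 0.2707]
orientation: [[-0.255, 0.967, 0.002], [0.967, 0.255, -0.0], [-0.0, 0.002, -1.0]]
wrist_force: [0.3, 0.1, 0.4]
opening: 0.0595
```

```bash
python3 - <<'E'
from h import *
from meas import big,show
im,d=grab('scene','s13');go(0,0,0)
C=cloud('scene',d);P=C[0]
m=(P[...,2]>.112)&(P[...,2]<.14)&(abs(P[...,0]-.6)<.05)&(abs(P[...,1]-.02)<.05)
print('knob',m.sum(),w2f(np.median(P[m],0)))
hsv=cv2.cvtColor(im,cv2.COLOR_RGB2HSV); h,s=hsv[...,0],hsv[...,1]
X,Y,Z=P[...,0],P[...,1],P[...,2]
w=(s>100)&(h<25)
show('scene','block',big(w&(X>.58)&(X<.72)&(Y<-.07)&(Y>-.26)&(Z>.05)),C,.06)
mm=big(w&(X>.35)&(X<.52)&(Y<-.26)&(Y>-.48)&(Z>.052)&(Z<.075));show('scene','wedge',mm,C,.06)
f0=np.load('pics/scene0.npz')['im']
cv2.imwrite('pics/diff.png',np.abs(im.astype(int)-f0).max(-1).clip(0,255).astype(np.uint8))
E
```

```text
t 23.3 p [ 0.3895 -0.0308  0.2705] jaw 14.81 z [ 0.0012  0.     -1.    ] F [0.9 0.  0.6] open 0.0601 q6 -19.6
share [ 0.3236 -0.9224  0.6751] spin None
knob 68 [34.93304356  0.91466064]
scene block 470 z 0.0604 (array([ 648.6, -153.2]), array([ 48.9, 122.5]), 15.0)
scene wedge 337 z 0.0605 (array([ 433.2, -369.9]), array([164.9,  45.6]), 76.0)
```

View pics/s13.png

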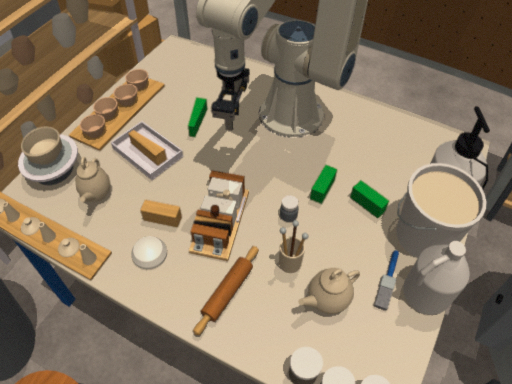

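The final picture shows:
- **Knob:** it moved from frame x 10.4 to 34.9 mm, so the half is fully back.
- **Wedge:** level in the tray at (433,−370) mm, with the tray's middle at (431,−372).
- **Block:** flat on the bench at (649,−153) mm, clear of frame and tray.
- **Bystanders:** all still in place.

Handing in.

```bash
python3 -c "
from plant import ctrl
print(ctrl.sign_off())"
```

```text
the job is handed in; nothing more can be done
None
```

The mould is open and the job was handed in at about 23 s of the 67 s allowed; no verdict was reported. I knocked the wedge back about 45 mm by its thin end with the brown block. I then laid the block down, lifted the wedge out by its thick end, set it in the tray and pulled the sliding half back by its knob.

**Last checks (scene camera):**
- **Wedge:** level, standing on its edge in the tray. Its centre is about 3 mm from the tray's middle and its top is about 60 mm above the bench, so its centre is about 33 mm up.
- **Sliding half:** the knob moved about 24 mm, and the arm felt the stop.
- **Block:** lying flat on the bench, about 60 mm clear of the frame and well clear of the tray.
- **Bystanders:** teapots and everything else look unmoved. I compared pictures by eye and did not measure them.

**What disagreed or went wrong:**
- An early 10 mm disagreement between the two cameras came from an error in my image filter. Once fixed, they agreed to about 2 mm on the frame.
- The arm measured only 21.5 mm of knob travel, against about 24 mm in the pictures. Both are over the 18 mm needed.
- A finger touched the frame's end with up to about 10 N before I gripped the wedge; I shifted it outward.
- My first move calls were refused because rows need all four numbers.

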